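Top up the spice-jar stand

ROBOT

A 7-joint arm with a two-finger parallel gripper is mounted at the origin on a cart in front of the work surface, level with it; the furniture and walls round the work are solid. World frame = base frame: x ahead of the robot, y to its left, z up, the work surface at z = 0. Lengths are in mm, angles in degrees, forces in N, time in s.
With the tool pointing down it reaches from about 400 to 925 mm from the base axis. Payload 5.6 kg.
Tool frame: the origin (TCP) lies on the mounting face of the last link; the fingertips stand 173 mm ahead of it and the grasp point (between the pads) lies 155 mm ahead of it; z points along the fingers, y is the line along which they close (so a half turn about z gives the same grasp; the last joint's range is limited). The gripper opens to 85 mm and grips with 20 to 120 N. Pads are 22 mm wide; open, the fingers measure 114 mm over their backs; the gripper's body (76 mm by 85 mm) begins 54 mm behind the grasp point. The pads swing forward as they close: fully open they stand 13 mm farther back than shut.
Start: joints at [70.76, 26.786, -0.665, 91.828, 0.344, 61.387, -3.226], TCP at [187.576, -622.348, 404.69] pointing down, gripper open.
Joint ranges: [-144.91, 144.91], [-17.63, 115.5], [-89.93, 88.59], [15.96, 139.68], [-74.01, 254.01], [8.47, 105.57], [-167.45, 167.45]. Speed limits (degrees/s): [147.25, 147.25, 180, 180, 180, 180, 180].

INTERFACE

Orientations are given as [roll, pitch, yaw] about the fixed x, y, z axes, in that order (R = Rz(yaw) Ry(pitch) Rx(roll)).
In Python, from bench import arm gives the robot as it stands.
- The arm moves only by the shell command python3 -m inch 'ROWS' [FORCE]. ROWS is a JSON list of rows, 1 to 8 of them, each written [[rx, ry, rz], [dx, dy, dz], opening]: a rotation vector rx, ry, rz in degrees, then dx, dy, dz in mm, then the finger opening in mm; each row shifts and turns the commanded pose from where the row before left it, along the tool's axes as they then stand; what a row does not reach is not made up. A row lasts 1/12 s, in which the tool goes at most 41.7 mm and 7.16 degrees, less where a joint would pass 70% of its speed; a pose out of reach is approached as far as the arm can. The fingers move at their own pace and stop on an object; FORCE is the grip in N (left out, the last holds). Time passes only in rows, so rows that do not move let the fingers close. It prints the time, the measured TCP pose, the force, the opening and the grip force at its end. Input that does not fit is refused with a message, and nothing moves.
- arm.get_state(): the state, without advancing time (a new reading comes with each control period).
- arm.grab_frame(name): name is "scene" or "side" or "wrist"; returns (picture, depth): 384x512x3 uint8, red, green, blue; 384x512 float32, mm along the optical axis (not along the pixel's ray), 0 where there is no reading.
- arm.camera_params(name): a dict with "mtx" (3x3 intrinsics, pixels), "view" (4x4, takes a point from world to camera coordinates). Camera axes: x right, y up, looking along -z (the intrinsics and any distortion apply to the point x, -y, -z); pixel columns grow to the right and rows downward; lengths in mm; the calibration is good to about 2 mm. A picture is of the moment at which its call begins: read the wrist's pose just before it. camera_params takes no time and is no camera call; for the wrist camera it gives the pose at the moment of the call.
- arm.close_job(): hands the job in; it is judged then, once.
The state is a dict: "time": time; "qpos": joint angles; "qd": joint speeds; "effort": joint torques, N m; "position": TCP position; "tool_rot": TCP orientation; "wrist_force": force on the tool from outside, world axes, zero at the start; "wrist_torque": the same for the moment, N m; "gripper_width": finger opening in mm; "grip_force": force on a finger pad.
Only numpy, scipy, OpenCV 4.12 (cv2) and the standard library are available. Lean on these libraries where they do the work, as an engineer would, in place of code of your own. Each camera call takes 0.05 s, during which the arm holds its last target. There are 200 camera calls.

TASK

Put the two spare spice jars away in the four-lane jar stand. Each lane takes two jars, one behind the other, but behind some of the front jars there is already one that you cannot see: feel gently which front jars give way to the back, and fill only those lanes, pushing in until all jars stand upright and wholly inside the stand, behind their leaf springs. The jars are glass: never ram them or the stand, do not knock a jar over, and leave the other things where they are.

Things in the scene. Friction and masses are not known exactly. Their poses are not given: they have to be found in the camera images.
- jar_stand: fixed bamboo stand, in mm 226 wide, 102 deep, 120 high; origin: centre of its footprint on the worktop; x points from the open front to the closed back, y to its left, z up. Upright panels 8 thick divide it into 4 lanes, 44 wide, 90 deep (two jars and 8 to spare), 110 high under a closed top shelf; no floor, jars stand on the worktop. Front edge at local x = -0.049, inner back at x = +0.041
- lane1 (a point): middle of the mouth of lane 1 (leftmost seen from the front), on the worktop at the front edge; axes as the stand's, lanes 52 mm apart. In every lane a bowed steel leaf spring, 12 mm inside the mouth, 25 to 65 mm above the worktop, bulges 7 mm from the left wall; it yields into the wall (about 3 N) as a jar passes and keeps jars from walking out
- lane2 (a point): the same point of lane 2
- lane3 (a point): the same point of lane 3
- lane4 (a point): the same point of lane 4 (rightmost)
- jar1: jar like the spares (41 mm diameter, 105 mm high), origin: centre of its foot. In the front place of a lane, its front about 7 mm inside. In two of the four lanes a like jar, unlisted and unseen, stands close behind (this one gives 2 mm at most); in the other two that place is empty and it slides back with under 2 N
- jar2: jar like the spares (41 mm diameter, 105 mm high), origin: centre of its foot. In the front place of a lane, its front about 7 mm inside. In two of the four lanes a like jar, unlisted and unseen, stands close behind (this one gives 2 mm at most); in the other two that place is empty and it slides back with under 2 N
- jar3: jar like the spares (41 mm diameter, 105 mm high), origin: centre of its foot. In the front place of a lane, its front about 7 mm inside. In two of the four lanes a like jar, unlisted and unseen, stands close behind (this one gives 2 mm at most); in the other two that place is empty and it slides back with under 2 N
- jar4: jar like the spares (41 mm diameter, 105 mm high), origin: centre of its foot. In the front place of a lane, its front about 7 mm inside. In two of the four lanes a like jar, unlisted and unseen, stands close behind (this one gives 2 mm at most); in the other two that place is empty and it slides back with under 2 N
- spare1: glass spice jar, dark cap, upright, 41 mm diameter, 105 mm high, 0.1 kg, friction 0.3: pushed below 50 mm it slides, higher it tips; origin: centre of its foot, z up. A spare, on the open worktop beside the stand
- spare2: glass spice jar, dark cap, upright, 41 mm diameter, 105 mm high, 0.1 kg, friction 0.3: pushed below 50 mm it slides, higher it tips; origin: centre of its foot, z up. A spare, on the open worktop beside the stand
- tin: closed food tin, 76 mm diameter, 58 mm high, on the left half of the stand's shelf, 14 mm or more back from the front edge; bystander, not to be disturbed; origin at the centre of its foot
- canister: small steel clip canister, 60 mm diameter, 64 mm high, on the right half of the stand's shelf, 20 mm or more back from the front edge; bystander, not to be disturbed; origin at the centre of its foot
- shaker: salt shaker, 44 mm diameter, 90 mm high, on the worktop to the left of the stand; bystander, not to be disturbed; origin at the centre of its foot
There are look-alikes about, which are no part of the job. Leave any turquoise look-alike of the spare1 alone. Leave any yellow look-alike of the spare2 alone.

How it is judged:
By the outcome, as a careful person would: the job done as asked, in the order asked, and still so for the second after the job is handed in, with the robot touching nothing.
It also fails if it takes over 72 s, if anything falls off the work surface, if the arm or the gripper's body presses on something with over 40 N, if the wrist force passes 120 N, or if a joint passes its speed limit or range.

## Working session

There is one attempt and no reset: what is moved stays moved. The work goes in short steps, Python scripts to look and compute and a shell command to move; the robot and the scene stay as the last step left them, time stands still between calls to the robot, and variables do not carry over. Pictures are saved under pics/ and viewed, at most 10 in all, crops included, and the job is handed in when it is done.

```bash
ls; mkdir -p pics
python3 - <<'E'
from bench import arm
import cv2,numpy as np
s=arm.get_state();print(s)
for n in("scene","side"):
    p,d=arm.grab_frame(n);cv2.imwrite(f"pics/{n}0.png",p[:,:,::-1]);np.save(f"pics/{n}0.npy",d)
    c=arm.camera_params(n);print(n,c)
    np.savez(f"pics/{n}c.npz",mtx=c["mtx"],view=c["view"])
E
```

```text
pics
{'time': 0.0, 'qpos': array([70.76038099, 26.83858338, -0.6628101 , 91.88197817,  0.34236319,
       61.3867177 , -3.22507898]), 'qd': array([ 0.06478271, -0.00029706, -0.07922872,  0.00631657, -0.07547448,
       -0.06932859,  0.13470717]), 'effort': array([-8.75001988e-04, -5.32399499e+01,  2.13392114e-02, -2.51309967e+01,
        1.15458350e-02,  7.74757034e-03, -5.97749732e-06]), 'position': array([ 187.47587063, -622.11262802,  403.70112421]), 'tool_rot': array([-1.79894917e+02,  6.93238266e-03,  1.67704741e+01]), 'wrist_force': array([ 0.09844036, -0.7923968 ,  0.88649854]), 'wrist_torque': array([-0.03260213, -0.03767154, -0.03171312]), 'grip_force': 0.0, 'gripper_width': 85.42282365975109}
scene {'mtx': array([[374.57970975,   0.        , 252.28925984],
       [  0.        , 374.57970975, 197.3400383 ],
       [  0.        ,   0.        ,   1.        ]]), 'view': array([[ 7.71948301e-01, -6.35674792e-01,  3.65793240e-03,
        -3.02101460e+02],
       [ 5.63023439e-01,  6.86371131e-01,  4.60325187e-01,
        -4.22119971e+02],
       [-2.95127817e-01, -3.53287744e-01,  8.87742835e-01,
        -7.34990225e+02],
       [ 0.00000000e+00,  0.00000000e+00,  0.00000000e+00,
         1.00000000e+00]])}
side {'mtx': array([[472.11961453,   0.        , 260.41336005],
       [  0.        , 472.11961453, 188.62573364],
       [  0.        ,   0.        ,   1.        ]]), 'view': array([[ 8.24164413e-01, -5.66350506e-01,  3.53658158e-04,
        -3.44331151e+02],
       [ 4.53074598e-01,  6.59697502e-01,  5.99602047e-01,
        -3.87537199e+02],
       [-3.39818230e-01, -4.94010435e-01,  8.00298232e-01,
        -9.55136264e+02],
       [ 0.00000000e+00,  0.00000000e+00,  0.00000000e+00,
         1.00000000e+00]])}
```

View pics/scene0.png

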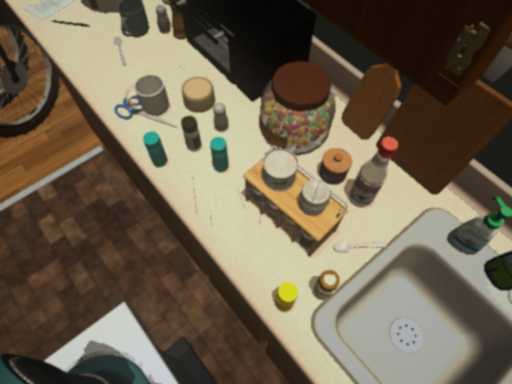

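View pics/side0.png

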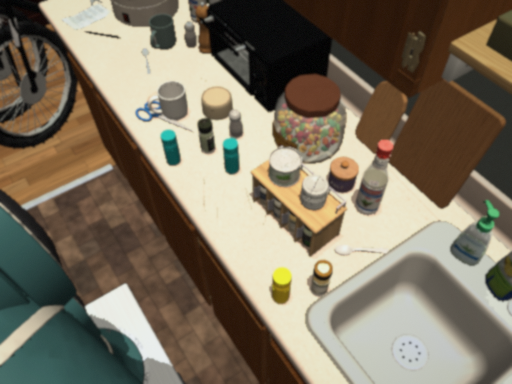

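In the side view, the things that could pass for a spare are the dark-capped jar (206,135), the brown-capped jar (321,277), the turquoise jars (171,147) and (231,155), and the yellow jar (282,285). The grey shaker is at (236,122). The stand is centred at about (298,205). I'll take a close crop and some positions.

```bash
cat > h.py <<'E'
import numpy as np,cv2
def load(n):
    c=np.load(f"pics/{n}c.npz");return c["mtx"],c["view"]
def ray(n,u,v,cam=None):
    K,V=cam or load(n);d=np.linalg.inv(K)@[u,v,1];d=np.array([d[0],-d[1],-d[2]])
    R=V[:3,:3];return -R.T@V[:3,3],R.T@d
def atz(n,u,v,z,cam=None):
    o,d=ray(n,u,v,cam);return o+d*(z-o[2])/d[2]
def cloud(n,dep,cam=None):
    K,V=cam or load(n);v,u=np.mgrid[:dep.shape[0],:dep.shape[1]]
    x=(u-K[0,2])/K[0,0]*dep;y=(v-K[1,2])/K[1,1]*dep
    P=np.stack([x,-y,-dep],-1);return (P-V[:3,3])@V[:3,:3]
E
python3 - <<'E'
from h import *
a=cv2.imread("pics/side0.png")
A=cv2.resize(a[85:195,145:265],None,fx=3.3,fy=3.3,interpolation=2)
B=cv2.resize(a[145:305,240:360],None,fx=3.3,fy=3.3,interpolation=2)
h=max(A.shape[0],B.shape[0]);A=cv2.copyMakeBorder(A,0,h-A.shape[0],0,0,0)
cv2.imwrite("pics/crop1.png",np.hstack([A,B]))
for n,L in(("side",dict(dark=(206,124),brown=(323,267),turqL=(170,134),turqR=(231,144),yel=(282,274),shk=(236,115))),("scene",dict(dark=(190,122),brown=(328,280)))):
    for k,(u,v) in L.items(): print(n,k,atz(n,u,v,105).round(),atz(n,u,v,90).round())
for n in("side","scene"):
    d=np.load(f"pics/{n}0.npy");P=cloud(n,d)
    m=(abs(P[...,2]-120)<5)&(d>0)
    # top shelf: largest component
    k,l,s,c=cv2.connectedComponentsWithStats(m.astype(np.uint8))
    o=np.argsort(-s[1:,4])[:3]+1
    for i in o:
        q=P[l==i];r=cv2.minAreaRect(q[:,:2].astype(np.float32));print(n,s[i],c[i].round(),r,q[:,2].mean())
E
```

```text
side dark [516. 395. 105.] [522. 409.  90.]
side brown [ 505. -105.  105.] [512. -99.  90.]
side turqL [421. 417. 105.] [426. 431.  90.]
side turqR [532. 298. 105.] [539. 310.  90.]
side yel [425. -69. 105.] [430. -63.  90.]
side shk [599. 379. 105.] [607. 392.  90.]
scene dark [515. 395. 105.] [521. 407.  90.]
scene brown [ 500. -107.  105.] [ 505. -106.   90.]
side [ 251  160   96   73 1922] [300. 199.] ((576.997802734375, 81.04568481445312), (102.40039825439453, 226.03089904785156), 5.418975353240967) 120.19954090213693
side [403 125  68  54 286] [435. 153.] ((925.803955078125, -14.795951843261719), (18.732290267944336, 207.0535430908203), 2.5581438541412354) 120.05530236120373
side [275 110  71  28 259] [309. 129.] ((728.045654296875, 230.7044219970703), (83.19790649414062, 185.4109649658203), 47.86868667602539) 120.05935567162098
scene [ 243  157  105   84 2346] [297. 203.] ((576.5950317382812, 79.78306579589844), (102.95024108886719, 225.69464111328125), 5.664538860321045) 119.49205900628395
scene [395 110  72  58 347] [431. 139.] ((923.7435302734375, -15.955596923828125), (206.48052978515625, 8.933431625366211), 89.54664611816406) 119.99192878387527
scene [262  99  74  33 259] [296. 122.] ((726.6891479492188, 233.0561065673828), (88.62333679199219, 185.3194580078125), 43.39106369018555) 120.10801177218336
```

View pics/crop1.png

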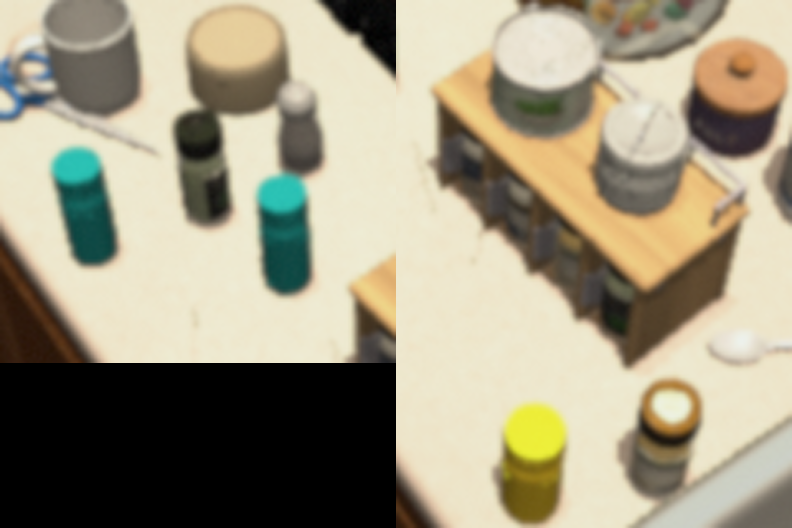

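Picture 1 and 2 show the whole counter. In the crop, the dark-capped jar (200,165) and the brown-capped jar with a white label (668,435) are not coloured, so they are spare1 and spare2. The turquoise (85,205), (284,235) and yellow (532,460) jars are the look-alikes. The jars' fronts are visible in the four lanes, which open towards the robot.

I'll swing towards the stand with the fingers closed.

```bash
python3 -m inch '[[[0,0,0],[20,-15,0],0],[[0,0,0],[30,-23,0],0],[[0,0,0],[30,-23,0],0],[[0,0,0],[30,-23,0],0],[[0,0,0],[30,-23,0],0],[[0,0,0],[30,-23,0],0],[[0,0,0],[30,-23,0],0],[[0,0,0],[30,-23,0],0]]' 30
python3 - <<'E'
from h import *
for n in("side","scene"):
    d=np.load(f"pics/{n}0.npy");P=cloud(n,d).reshape(-1,3)
    for k,c in dict(dark=(516,395),brown=(502,-106),yel=(425,-69),shk=(603,388)).items():
        q=P[(np.hypot(P[:,0]-c[0],P[:,1]-c[1])<32)&(P[:,2]>15)]
        t=q[q[:,2]>q[:,2].max()-8]
        (cx,cy),r=cv2.minEnclosingCircle(t[:,:2].astype(np.float32))
        print(n,k,len(q),q[:,2].max().round(),np.round((cx,cy,r),1))
    # jar fronts, in stand frame
    a=np.radians(5.5);R=np.array([[np.cos(a),np.sin(a)],[-np.sin(a),np.cos(a)]])
    L=(P[:,:2]-[577,80.5])@R.T
    for lo in(20,50,80):
        m=(L[:,0]>-60)&(L[:,0]<-10)&(abs(L[:,1])<113)&(P[:,2]>lo)&(P[:,2]<lo+25)
        print(n,lo,np.c_[L[m],P[m,2]][np.argsort(L[m,1])][::6].round().tolist())
E
```

```text
time: 0.77
position: [357.6, -385.7, 404.5]
tool_rot: [-180.0, 0.0, 16.8]
wrist_force: [1.6, -0.0, -0.4]
gripper_width: -0.4
grip_force: 0.0
side dark 478 109.0 [513.3 401.9  21.1]
side brown 600 111.0 [ 505.  -106.3   20.8]
side yel 599 109.0 [422.9 -69.6  21.1]
side shk 322 93.0 [609.7 404.9  12.7]
side 20 [[-10.0, -108.0, 32.0], [-26.0, -107.0, 38.0], [-18.0, -107.0, 29.0], [-17.0, -107.0, 41.0], [-38.0, -106.0, 32.0], [-40.0, -106.0, 25.0], [-27.0, -106.0, 29.0], [-48.0, -106.0, 38.0], [-25.0, -106.0, 40.0], [-19.0, -105.0, 42.0], [-48.0, -105.0, 23.0], [-47.0, -103.0, 32.0], [-38.0, -90.0, 30.0], [-39.0, -88.0, 26.0], [-40.0, -86.0, 21.0], [-40.0, -83.0, 22.0], [-42.0, -81.0, 26.0], [-41.0, -78.0, 44.0], [-41.0, -75.0, 40.0], [-40.0, -70.0, 41.0], [-39.0, -66.0, 45.0], [-35.0, -61.0, 44.0], [-42.0, -59.0, 34.0], [-38.0, -58.0, 43.0], [-46.0, -56.0, 44.0], [-46.0, -53.0, 41.0], [-50.0, -51.0, 23.0], [-37.0, -36.0, 33.0], [-38.0, -35.0, 24.0], [-39.0, -31.0, 29.0], [-41.0, -29.0, 42.0], [-41.0, -26.0, 34.0], [-40.0, -22.0, 33.0], [-40.0, -18.0, 37.0], [-39.0, -10.0, 35.0], [-37.0,
[... 6260 characters left out ...]
0, 93.0, 58.0], [-46.0, 96.0, 51.0], [-50.0, 98.0, 64.0], [-36.0, 99.0, 63.0], [-45.0, 100.0, 75.0], [-31.0, 100.0, 52.0], [-51.0, 101.0, 50.0], [-50.0, 105.0, 59.0]]
scene 80 [[-42.0, -109.0, 88.0], [-48.0, -108.0, 92.0], [-50.0, -105.0, 82.0], [-41.0, -88.0, 84.0], [-44.0, -81.0, 94.0], [-42.0, -71.0, 90.0], [-47.0, -56.0, 103.0], [-50.0, -55.0, 104.0], [-50.0, -51.0, 94.0], [-43.0, -30.0, 92.0], [-42.0, -21.0, 86.0], [-40.0, -5.0, 80.0], [-49.0, -4.0, 82.0], [-51.0, -2.0, 82.0], [-40.0, 17.0, 85.0], [-42.0, 26.0, 90.0], [-46.0, 47.0, 90.0], [-41.0, 49.0, 87.0], [-50.0, 50.0, 102.0], [-41.0, 68.0, 87.0], [-44.0, 78.0, 86.0], [-46.0, 99.0, 90.0], [-48.0, 100.0, 101.0], [-51.0, 104.0, 86.0]]
```

```bash
python3 -m inch '[[[0,0,5.65],[0,0,0],0],[[0,0,5.65],[0,0,0],0],[[0,7,0],[0,-40,0],0],[[0,7,0],[0,-40,0],0],[[0,7,0],[0,-40,0],0],[[0,7,0],[0,-40,0],0],[[0,7,0],[0,-40,0],0],[[0,7,0],[0,-40,0],0]]'; python3 -m inch '[[[0,7,0],[0,-40,0],0],[[0,1,0],[0,-40,0],0],[[0,0,0],[0,-40,0],0],[[0,0,0],[0,0,0],0],[[0,0,0],[0,0,0],0]]'; python3 -c "
from bench import arm;print(arm.get_state()['qpos'].round(1))"
```

```text
time: 1.43
position: [337.7, -175.3, 405.0]
tool_rot: [-179.7, -37.1, 5.7]
wrist_force: [1.0, 0.2, 0.7]
gripper_width: -0.2
grip_force: 0.0
time: 1.85
position: [330.3, -102.3, 411.2]
tool_rot: [-179.6, -42.6, 5.9]
wrist_force: [-0.3, 0.3, -0.6]
gripper_width: 0.2
grip_force: 0.0
[ 53.9 -10.8 -30.8 139.5 -69.   25.9  -4.2]
```

```bash
python3 -m inch '[[[0,0,0],[10,-20,9.5],0],[[0,0,0],[10,-20,9.5],0],[[0,0,0],[10,-20,9.5],0],[[0,0,0],[10,-20,9.5],0],[[0,0,0],[-21.6,0,23.2],0],[[0,0,0],[-21.6,0,23.2],0],[[0,0,0],[-21.6,0,23.2],0],[[0,0,0],[0,0,0],0]]'
python3 - <<'E'
from bench import arm
import cv2,numpy as np
s=arm.get_state();print(s['qpos'].round(1))
c=arm.camera_params("wrist");p,d=arm.grab_frame("wrist");cv2.imwrite("pics/w1.png",p[:,:,::-1]);np.save("pics/w10.npy",d)
np.savez("pics/w1c.npz",mtx=c["mtx"],view=c["view"])
E
```

```text
time: 2.52
position: [370.0, -24.4, 366.8]
tool_rot: [-178.4, -39.9, 5.8]
wrist_force: [-0.4, 0.0, -0.6]
gripper_width: 0.1
grip_force: 0.0
[ 43.   -1.9 -40.1 139.7 -73.9   8.5 -10.2]
```

View pics/w1.png

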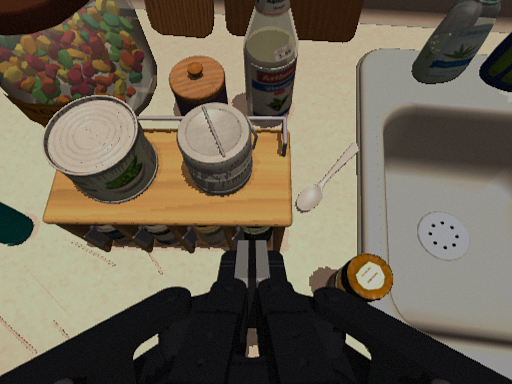

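The view shows the stand, with its front edge at about rows 215–225, the spare2 cap at (366,277), and the closed fingers at (250,250). Joints 4, 5 and 6 sit at their limits, so this wrist orientation is bad. I'll fit the arm kinematics to plan a better one.

```bash
cat > kin.py <<'E'
import numpy as np
from scipy.optimize import least_squares
from scipy.spatial.transform import Rotation as R
D=[([70.76,26.81,-.664,91.85,.343,61.387,-3.225],[187.53,-622.2,404.2],[-179.9,0,16.77]),
([53.9,-10.8,-30.8,139.5,-69,25.9,-4.2],[330.3,-102.3,411.2],[-179.6,-42.6,5.9]),
([43.,-1.9,-40.1,139.7,-73.9,8.5,-10.2],[370.,-24.4,366.8],[-178.4,-39.9,5.8])]
AX='zyzyzyz'
def fk(q,p,sg):
    off=p[:2];L=p[2:6];lat=p[6:12]
    T=R.from_euler('z',off[0],degrees=True);x=np.array([0,0,L[0]]);
    for i in range(7):
        T=T*R.from_euler(AX[i],sg[i]*q[i],degrees=True)
        if i in(1,3,5): x=x+T.apply([lat[i-1],lat[i],L[1+i//2]])
    return x,T*R.from_euler('z',off[1],degrees=True)
def res(p,sg):
    o=[]
    for q,x,r in D:
        X,T=fk(q,p,sg);o+=list(X-x);o+=list(3*(T.inv()*R.from_euler('xyz',r,degrees=True)).as_rotvec(True))
    return np.array(o)
E
python3 - <<'E'
from kin import *
import itertools
best=[]
for s in itertools.product([1,-1],repeat=4):
    sg=[s[0],1,s[1],1,s[2],1,s[3]]
    for o0 in(0,-145):
      for o7 in(0,90,-90,180):
        r=least_squares(res,[o0,o7,330,450,450,120]+[0]*6,args=(sg,));best.append((r.cost,sg,r.x.round(1)))
best.sort(key=lambda t:t[0])
for b in best[:4]:print(b)
E
```

```text
(np.float64(0.10208297136223277), [-1, 1, -1, 1, -1, 1, -1], array([   -0. ,    90. ,  2392.4,  1038.9,  1529.8,   255. ,    34.6,
        1863.8,  2169.5, -1435.3,   172.8,  -470.9]))
(np.float64(0.10208297140039863), [-1, 1, -1, 1, -1, 1, -1], array([  -0. ,   90. , -274.7,  380.8,  181. ,  109.4,  -14.3, -553.2,
       -600.3,  389.4,  -49.5,  133.2]))
(np.float64(0.10208297140912583), [-1, 1, -1, 1, -1, 1, -1], array([  -0. ,   90. ,  886.6,  667.3,  768.2,  172.8,    7. ,  499.2,
        605.7, -405.1,   47.3, -129.8]))
(np.float64(0.10208297141424408), [-1, 1, -1, 1, -1, 1, -1], array([  -0. ,   90. ,  584.2,  592.7,  615.3,  156.3,    1.5,  225.2,
        291.7, -198.3,   22.1,  -61.3]))
```

Run:
```python
from kin import *
sg=[-1,1,-1,1,-1,1,-1]
f=lambda p:res(np.r_[0,90,p,0,0,0,0,0,0],sg)
r=least_squares(f,[330,450,450,120]);print(r.cost,r.x.round(1))
f=lambda p:np.r_[res(np.r_[0,90,p],sg),(p[4:])*.02];r=least_squares(f,[330,450,450,120]+[0]*6);print(r.cost,r.x.round(1))
```

```text
912.6366192453779 [298.8 492.8 486.7  88.4]
0.2697653839532444 [312.3 524.6 475.6 140.8  -0.6 -19.3   8.6 -11.7   0.   -2.4]
```

```bash
cat >> kin.py <<'E'
SG=[-1,1,-1,1,-1,1,-1]
PP=np.r_[0,90,312.3,524.6,475.6,140.8,-.6,-19.3,8.6,-11.7,0,-2.4]
LO=np.array([-144.91,-17.63,-89.93,15.96,-74.01,8.47,-167.45])+1;HI=np.array([144.91,115.5,88.59,139.68,254.01,105.57,167.45])-1
Y0=5.5
def stand(x,y,z=0):
    a=np.radians(Y0);return np.array([577+x*np.cos(a)-y*np.sin(a),80.5+x*np.sin(a)+y*np.cos(a),z])
def pose(tip,th,spin,L=173):
    T=R.from_euler('z',Y0,degrees=True)*R.from_euler('x',180,degrees=True)*R.from_euler('y',th,degrees=True)*R.from_euler('z',spin,degrees=True)
    return tip-L*T.apply([0,0,1]),T
def ik(x,T,seeds):
    def f(q):
        X,t=fk(q,PP,SG);return np.r_[X-x,5*(t.inv()*T).as_rotvec(True)]
    b=None
    for s in seeds:
        r=least_squares(f,np.clip(s,LO,HI),bounds=(LO,HI))
        if b is None or r.cost<b.cost:b=r
        if b.cost<.01:break
    return b.cost,b.x
E
python3 - <<'E'
from kin import *
rng=np.random.default_rng(0)
seeds=[[10,10,0,110,0,20,0],[0,0,0,120,180,40,0]]+list(rng.uniform(LO,HI,(10,7)))
for lane in(4,1):
  y=130-52*lane
  for th in(40,45,50):
    for spin in(0,90,-90,180):
      for dx in (-40,5):
        x,T=pose(stand(-49+dx,y,32),th,spin);c,q=ik(x,T,seeds);print(lane,th,spin,dx,round(c,2),q.round())
E
```

```text
4 40 0 -40 504.11 [  66.   99.  -89.  139.  132.   80. -158.]
4 40 0 5 0.0 [  63.   90.  -84.  137.  133.   73. -166.]
4 40 90 -40 504.11 [ 66.  99. -89. 139. 132.  80. 112.]
4 40 90 5 0.0 [ 47.  51. -55. 138. 144.  43.  62.]
4 40 -90 -40 504.11 [ 66.  99. -89. 139. 132.  80. -68.]
4 40 -90 5 0.0 [  46.   50.  -54.  138.  145.   42. -120.]
4 40 180 -40 504.11 [ 66.  99. -89. 139. 132.  80.  22.]
4 40 180 5 0.0 [ 16.  36. -19. 139. 171.  33. -71.]
4 45 0 -40 1140.85 [  68.  107.  -89.  139.  140.   81. -152.]
4 45 0 5 17.91 [  66.  106.  -89.  139.  142.   82. -155.]
4 45 90 -40 1140.85 [ 68. 107. -89. 139. 140.  81. 118.]
4 45 90 5 17.91 [ 66. 106. -89. 139. 142.  82. 115.]
4 45 -90 -40 1140.85 [ 68. 107. -89. 139. 140.  81. -62.]
4 45 -90 5 17.91 [ 66. 106. -89. 139. 142.  82. -65.]
4 45 180 -40 1140.85 [ 68. 107. -89. 139. 140.  81.  28.]
4 45 180 5 17.91 [ 66. 106. -89. 139. 142.  82.  25.]
4 50 0 -40 1829.66 [  71.  114.  -87.  139.  148.   79. -147.]
4 50 0 5 178.97 [  69.  114.  -89.  139.  150.   81. -148.]
4 50 90 -40 1829.66 [ 71. 114. -87. 139. 148.  79. 123.]
4 50 90 5 178
[... 881 characters left out ...]
15.  50. -48. 139. 139.  60.  41.]
1 45 -90 -40 594.27 [ 36. 107. -89. 139. 147. 104. -86.]
1 45 -90 5 0.0 [  12.   48.  -45.  139.  140.   58. -142.]
1 45 180 -40 594.27 [ 36. 107. -89. 139. 147. 104.   4.]
1 45 180 5 0.0 [ 11.  48. -44. 139. 140.  57. -53.]
1 50 0 -40 1099.36 [ 32.  92. -77. 139. 148.  96. 166.]
1 50 0 5 28.7 [ 35.  89. -76. 139. 149.  91. 166.]
1 50 90 -40 1065.64 [ 36. 111. -86. 139. 157. 105.  96.]
1 50 90 5 22.49 [ 39. 114. -89. 139. 159. 102. 102.]
1 50 -90 -40 1065.64 [ 36. 111. -86. 139. 157. 105. -84.]
1 50 -90 5 22.49 [ 39. 114. -89. 139. 159. 102. -78.]
1 50 180 -40 1065.64 [ 36. 111. -86. 139. 157. 105.   6.]
1 50 180 5 22.49 [ 39. 114. -89. 139. 159. 102.  12.]
```

```bash
python3 -m inch '[[[0,-6.7,0],[-8,40,-5],85],[[0,-6.7,0],[0,40,0],85],[[0,-6.7,0],[0,40,0],85],[[0,-6.7,0],[0,40,0],85],[[0,-6.7,0],[0,40,0],85],[[0,-6.7,0],[0,40,0],85],[[0,0,0],[10,40,-8],85],[[0,0,0],[10,40,-8],85]]' >/dev/null; python3 -m inch '[[[0,0,-7],[0,20,0],85],[[0,0,-7],[10,0,0],85],[[0,0,-7],[10,0,0],85],[[0,0,-7],[10,0,0],85],[[0,0,0],[10,0,0],85],[[0,0,0],[0,0,0],85]]'
python3 - <<'E'
from bench import arm
from kin import *
s=arm.get_state();print(s['qpos'].round(1))
X,T=fk(s['qpos'],PP,SG);print(X-s['position'])
E
```

```text
time: 3.73
position: [453.9, -244.6, 394.6]
tool_rot: [173.7, -16.5, 36.4]
wrist_force: [0.7, 0.2, 0.4]
gripper_width: 84.8
grip_force: 0.0
[ 56.2  15.5 -32.7 113.6  -4.8  39.9 -25.6]
[ 2.68327079 -1.28085989 -0.85290814]
```

```bash
cat > go.py <<'E'
# usage: go.py x y z th spin [w]  (x,y stand frame unless w) of fingertip point, tool length 173 (or L)
import sys
from kin import *
from bench import arm
x,y,z,th,spin=map(float,sys.argv[1:6]);w='w' in sys.argv
L=155 if 'g' in sys.argv else 173
s=arm.get_state();C=R.from_euler('xyz',s['tool_rot'],degrees=True)
P,T=pose(np.array([x,y,z]) if w else stand(x,y,z),th,spin,L)
rv=(C.inv()*T).as_rotvec(True);print('rot',rv.round(1),'|%.1f|'%np.linalg.norm(rv))
d=P-s['position'];print('trans after rot',T.inv().apply(d).round(1),'before rot',C.inv().apply(d).round(1),'n>=',round(np.linalg.norm(d)/41.7,1),'TCP',P.round(1))
print('q',s['qpos'].round(),'F',s['wrist_force'].round(1))
c,q=ik(P,T,[s['qpos']]);print('ik',round(c,2),q.round())
E
python3 go.py 430 -150 230 0 -90 w
```

```text
rot [ 14.2 -11.8 -59.5] |62.3|
trans after rot [ 96.4 -14.7  -8.4] before rot [ 37.9 -90.   -7.4] n>= 2.3 TCP [ 430. -150.  403.]
q [ 56.  15. -33. 114.  -5.  40. -26.] F [0.7 0.2 0.4]
ik 0.0 [ 46.  11. -34. 117.   7.  55.  14.]
```

```bash
python3 -m inch '[[[1.6,-1.3,-6.6],[0,0,0],85],[[1.6,-1.3,-6.6],[0,0,0],85],[[1.6,-1.3,-6.6],[0,0,0],85],[[1.6,-1.3,-6.6],[0,0,0],85],[[1.6,-1.3,-6.6],[0,0,0],85],[[1.6,-1.3,-6.6],[0,0,0],85],[[1.6,-1.3,-6.6],[0,0,0],85],[[1.6,-1.3,-6.6],[0,0,0],85]]' >/dev/null; python3 -m inch '[[[1.6,-1.3,-6.6],[0,0,0],85],[[0,0,0],[32,-5,-3],85],[[0,0,0],[32,-5,-3],85],[[0,0,0],[32,-5,-3],85],[[0,0,0],[0,0,0],85]]'; python3 go.py 430 -150 230 0 -90 w;  python3 - <<'E'
from bench import arm
from h import *
from kin import R
s=arm.get_state();T=R.from_euler('xyz',s['tool_rot'],degrees=True)
for n in("side","scene"):
    p,d=arm.grab_frame(n);cv2.imwrite(f"pics/{n}1.png",p[:,:,::-1])
    P=cloud(n,d).reshape(-1,3);P=P[d.ravel()>0]
    Q=T.inv().apply(P-s['position'])
    Q=Q[(abs(Q[:,0])<60)&(abs(Q[:,1])<110)&(Q[:,2]<180)&(Q[:,2]>20)]
    for z in range(20,180,10):
        m=(Q[:,2]>=z)&(Q[:,2]<z+10)
        if m.any():q=Q[m];print(n,z,'y',np.percentile(q[:,1],[1,99]).round(),'x',np.percentile(q[:,0],[1,99]).round(),m.sum())
E
```

```text
time: 4.82
position: [427.7, -145.2, 403.6]
tool_rot: [-179.7, -0.2, 95.8]
wrist_force: [-0.7, 0.4, 0.2]
gripper_width: 84.8
grip_force: 0.0
rot [-0.3 -0.2  0.3] |0.5|
trans after rot [-5.   1.8  0.6] before rot [-5.   1.8  0.6] n>= 0.1 TCP [ 430. -150.  403.]
q [ 54.  12. -43. 116.  10.  55.  11.] F [-0.7  0.4  0.2]
ik 0.0 [ 54.  12. -43. 116.  10.  55.  11.]
side 20 y [-37.  14.] x [-38.  21.] 161
side 30 y [-37.  12.] x [-37.  23.] 160
side 40 y [-38.   8.] x [-37.  17.] 50
side 50 y [-67.  66.] x [-13.  12.] 241
side 60 y [-69.  66.] x [-20.  11.] 155
side 70 y [-70.  69.] x [-20.  11.] 142
side 80 y [-71.  71.] x [-17.  16.] 110
side 90 y [-72.  71.] x [-17.  12.] 152
side 100 y [-73.  72.] x [-15.  11.] 134
side 110 y [-72.  65.] x [-14.   0.] 37
side 120 y [-54.  41.] x [-11.  -6.] 9
side 130 y [-55.  50.] x [-11.  -5.] 29
side 140 y [-56.  49.] x [-11.  -4.] 40
side 150 y [-53.  48.] x [-11.  -1.] 26
side 160 y [-46.  45.] x [-7.  2.] 3
```

The side-camera cloud gives the gripper shape. The wide body (±38 mm) only starts about 125 mm behind the tips. The knuckles are thin across tool x, at about ±15 mm. A mild forward tilt with the closing line along the stand should therefore do. I'll check how much tilt the arm can reach.

```bash
python3 - <<'E'
from kin import *
from bench import arm
q0=arm.get_state()['qpos'];rng=np.random.default_rng(1)
seeds=[q0]+[q0+rng.normal(0,25,7) for _ in range(6)]
for lane in(4,1):
  for th in(10,15,20,25):
    for dx in(-60,0):
      x,T=pose(stand(-49+dx,130-52*lane,41),th,0);c,q=ik(x,T,seeds);print(lane,th,dx,round(c,2),q.round(),x.round())
E
python3 go.py -109 -78 110 15 0
```

```text
4 10 -60 0.0 [ -2.  26.  -1. 129.  -1.  15. -86.] [446. -10. 211.]
4 10 0 0.0 [ -1.  29.  -3. 121.   3.  19. -90.] [506.  -5. 211.]
4 15 -60 0.0 [  12.   26.  -17.  132.   41.   10. -126.] [431. -12. 208.]
4 15 0 0.0 [  3.  29.  -7. 125.  12.  12. -99.] [491.  -6. 208.]
4 20 -60 13.68 [  21.   27.  -25.  135.   83.    9. -166.] [417. -13. 204.]
4 20 0 0.0 [-17.  29.  17. 129. -72.   9. -18.] [477.  -8. 204.]
4 25 -60 0.0 [  63.   73.  -85.  137.  107.   66. -166.] [403. -15. 198.]
4 25 0 0.0 [  56.   61.  -75.  130.  103.   52. -166.] [463.  -9. 198.]
1 10 -60 0.0 [ -27.   26.    4.  128.    5.   16. -113.] [431. 145. 211.]
1 10 0 0.0 [ -25.   30.    4.  121.    2.   20. -108.] [491. 151. 211.]
1 15 -60 0.0 [  -4.   28.  -23.  131.   60.   18. -166.] [416. 143. 208.]
1 15 0 0.0 [ -18.   29.   -6.  124.   30.   15. -135.] [476. 149. 208.]
1 20 -60 41.22 [-55.  29.  35. 135. -73.   9. -40.] [402. 142. 204.]
1 20 0 0.0 [ -19.   29.   -5.  127.   60.   10. -166.] [462. 148. 204.]
1 25 -60 598.91 [-61.  29.  40. 136. -73.   9. -42.] [388. 141. 198.]
1 25 0 245.19 [-53.  32.  34. 130. -73.   9. -40.] [448. 146. 198.]
rot [-12.1  11.9  89.5] |91.1|
trans after rot [ -17.3 -136.9  126.2] before rot [136.7  16.7 126.6] n>= 4.5 TCP [431.4 -11.9 277.1]
q [ 54.  13. -43. 116.  10.  55.  11.] F [-0.  -0.   0.2]
ik 0.0 [ -5.  16.   2. 131.  -4.  18. -83.]
```

```bash
python3 -m inch '[[[0,0,7],[0,0,0],0],[[0,0,7],[0,0,0],0],[[0,0,7],[0,0,0],0],[[0,0,7],[0,0,0],0],[[0,0,7],[0,0,0],0],[[0,0,7],[0,0,0],0],[[0,0,7],[0,0,0],0],[[0,0,7],[0,0,0],0]]' >/dev/null; python3 -m inch '[[[0,0,7],[0,0,0],0],[[0,0,7],[0,0,0],0],[[0,0,7],[0,0,0],0],[[0,0,7],[0,0,0],0],[[0,0,6],[0,0,0],0],[[0,0,0],[0,0,0],0]]';  python3 go.py -89 -78 130 10 0;python3 go.py -89 -78 130 0 0
```

```text
time: 6.08
position: [429.2, -151.1, 402.9]
tool_rot: [-179.8, 0.3, 5.3]
wrist_force: [-0.9, 0.9, -0.0]
gripper_width: 0.3
grip_force: 0.0
rot [-0.2 10.3 -0.2] |10.3|
trans after rot [  31.7 -138.4  109.7] before rot [  50.3 -138.2  102.7] n>= 4.3 TCP [466.   -8.6 300.4]
q [ 42.  11. -30. 116.   6.  55. -75.] F [-0.9  0.9 -0. ]
ik 0.0 [ 16.  18. -21. 124.  12.  30. -99.]
rot [-0.2  0.3 -0.2] |0.4|
trans after rot [  80.3 -138.4   99.9] before rot [  80.3 -138.4  100. ] n>= 4.5 TCP [495.9  -5.7 303. ]
q [ 42.  11. -30. 116.   6.  55. -75.] F [-0.9  0.9 -0. ]
ik 0.0 [ 15.  22. -21. 117.  12.  43. -98.]
```

```bash
python3 -m inch '[[[0,0,0],[9,-28,20],0],[[0,0,0],[9,-28,20],0],[[0,0,0],[8,-28,20],0],[[0,0,0],[8,-28,20],0],[[0,0,0],[8,-26,20],0],[[0,7,0],[0,0,0],0],[[0,7,0],[0,0,0],0],[[0,0,0],[0,0,0],0]]';  python3 go.py -75 -78 41 15 0
```

```text
time: 6.75
position: [456.3, -7.8, 302.5]
tool_rot: [-179.8, -13.8, 5.8]
wrist_force: [-1.2, 0.2, -0.6]
gripper_width: -0.1
grip_force: 0.0
rot [-0.2  1.2  0.3] |1.3|
trans after rot [-15.9   1.6  93.5] before rot [-13.9   2.   93.8] n>= 2.3 TCP [465.3  -8.6 208.1]
q [  24.   18.  -31.  126.   19.   26. -105.] F [-1.2  0.2 -0.6]
ik 1.01 [  13.   28.  -18.  128.   36.   13. -121.]
```

```bash
python3 -m inch '[[[0,1,0],[-5.3,0.5,31.2],0],[[0,0,0.3],[-5.3,0.5,31.2],0],[[0,0,0],[-5.3,0.5,31.2],0],[[0,0,0],[0,0,0],0],[[0,0,0],[0,0,0],0]]';  python3 go.py -55 -78 41 15 0
```

```text
time: 7.17
position: [464.9, -7.9, 207.8]
tool_rot: [-179.8, -14.4, 5.4]
wrist_force: [0.7, -0.4, 1.1]
gripper_width: 0.2
grip_force: 0.0
rot [-0.2  0.6 -0.1] |0.6|
trans after rot [19.7  0.8  5. ] before rot [19.7  0.8  4.8] n>= 0.5 TCP [485.2  -6.7 208.1]
q [  12.   28.  -17.  128.   32.   13. -118.] F [ 0.7 -0.4  1.1]
ik 0.0 [  10.   29.  -15.  125.   30.   13. -116.]
```

```bash
python3 -m inch '[[[0,0,0],[7,0.4,1.8],0],[[0,0,0],[7,0.4,1.8],0],[[0,0,0],[0,0,0],0]]';  python3 - <<'E'
from bench import arm
import cv2,numpy as np
c=arm.camera_params("wrist");p,d=arm.grab_frame("wrist");np.save("pics/w20.npy",d);np.savez("pics/w2c.npz",mtx=c["mtx"],view=c["view"])
q,_=arm.grab_frame("side")
a=cv2.resize(p[60:384,60:460,::-1],None,fx=1,fy=1);b=cv2.resize(q[130:292,240:440,::-1],None,fx=2,fy=2)
cv2.imwrite("pics/w2.png",np.hstack([a,b]))
E
```

```text
time: 7.42
position: [482.1, -7.0, 211.1]
tool_rot: [-179.7, -15.0, 5.3]
wrist_force: [0.6, 0.1, 0.3]
gripper_width: 0.0
grip_force: 0.0
```

View pics/w2.png

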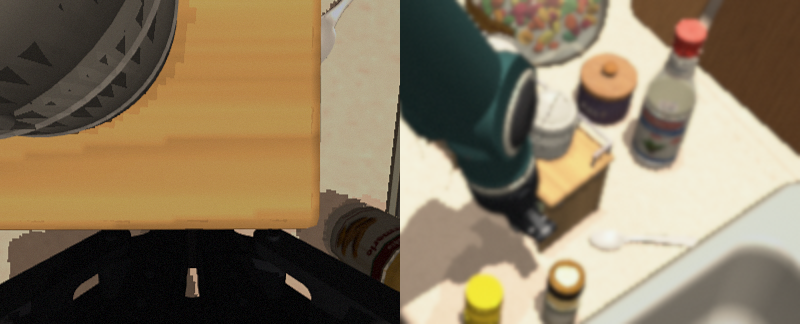

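The left half shows the fingers just at the mouth of lane 4, below the shelf edge at row 228, with the canister clear at (90,60). The right half shows the gripper in front of lane 4. I'll feel lane 4 in small steps.

```bash
for i in 1 2 3; do python3 -m inch '[[[0,0,0],[0.7,0,1.2],0],[[0,0,0],[0.8,0,0.3],0],[[0,0,0],[0.8,0,0.2],0]]' | egrep 'pos|force: \['; done
```

```text
position: [482.0, -6.5, 207.9]
wrist_force: [-0.4, 0.7, 0.0]
position: [484.7, -6.1, 206.5]
wrist_force: [0.4, -0.3, 0.7]
position: [487.4, -5.9, 205.5]
wrist_force: [0.5, 0.0, 0.0]
```

```bash
for i in 1 2 3; do python3 -m inch '[[[0,0,0],[0.9,0,0.2],0],[[0,0,0],[0.9,0,0.2],0]]' | egrep 'pos|force: \['; done
```

```text
position: [489.2, -5.7, 205.6]
wrist_force: [-0.7, 0.1, 0.2]
position: [490.6, -5.6, 205.5]
wrist_force: [-3.3, -0.1, 1.3]
position: [491.2, -5.6, 205.1]
wrist_force: [-8.6, -0.7, 3.2]
```

```bash
cat > f.py <<'E'
from bench import arm
from kin import *
s=arm.get_state();T=R.from_euler('xyz',s['tool_rot'],degrees=True)
F=T.inv().apply(s['wrist_force']);M=T.inv().apply(s['wrist_torque'])
tip=s['position']+173*T.apply([0,0,1]);a=np.radians(Y0);d=tip-[577,80.5,0]
print('F tool',F.round(1),'M tool',M.round(2),'lever z (mm) ~',round(1000*M[1]/F[0]) if abs(F[0])>1 else None,
 'tip stand',round(d[0]*np.cos(a)+d[1]*np.sin(a),1),round(-d[0]*np.sin(a)+d[1]*np.cos(a),1),round(tip[2],1),'rot',s['tool_rot'].round(1),'q',s['qpos'].round())
E
python3 f.py
```

```text
F tool [-7.6 -0.1 -5.2] M tool [ 0.11 -1.68 -0.07] lever z (mm) ~ 222 tip stand -50.5 -76.8 37.6 rot [-179.8  -14.4    5.4] q [  12.   30.  -18.  125.   32.   14. -117.]
```

Lane 4 is blocked: the force rises to 8.6 N within about 2 mm, with the contact at the fingertip. Next is lane 3.

```bash
python3 -m inch '[[[0,0,0],[-6,0,-1.5],0],[[0,0,0],[-10,0,-2.5],0],[[0,0,0],[0,-17,0],0],[[0,0,0],[0,-17,0],0],[[0,0,0],[0,-16,0],0],[[0,0,0],[0,0,0],0]]'|egrep 'pos|rot|force: \['; python3 f.py
```

```text
position: [471.2, 45.9, 206.3]
tool_rot: [-179.6, -14.8, 5.6]
wrist_force: [-0.3, 0.3, 1.0]
F tool [-0.  -0.4 -1. ] M tool [ 0.06 -0.24 -0.01] lever z (mm) ~ None tip stand -64.4 -23.0 39.1 rot [-179.6  -14.8    5.6] q [   2.   28.  -13.  127.   33.   13. -125.]
```

```bash
python3 -m inch '[[[0,0,0],[4.5,2,1.2],0],[[0,0,0],[4.5,1.5,1.2],0],[[0,0,0],[0,0,0],0]]'|egrep 'pos|force: \['; python3 f.py; for i in 1 2 3; do python3 -m inch '[[[0,0,0],[0.9,0,0.2],0],[[0,0,0],[0.9,0,0.2],0]]' | egrep 'pos|force: \['; done;python3 f.py
```

```text
position: [482.6, 38.9, 206.1]
wrist_force: [1.1, 0.2, -0.6]
F tool [ 0.9 -0.1  0.8] M tool [-0.01 -0.25 -0.03] lever z (mm) ~ None tip stand -53.8 -31.7 38.8 rot [-179.7  -14.8    5.2] q [   3.   29.  -14.  126.   33.   13. -124.]
position: [483.3, 39.4, 205.8]
wrist_force: [0.3, -1.1, -0.8]
position: [484.9, 40.2, 205.8]
wrist_force: [-0.9, -0.4, -1.2]
position: [486.7, 40.7, 205.9]
wrist_force: [-1.3, -0.3, -0.7]
F tool [-1.4  0.2  0.3] M tool [ 0.   -0.37  0.03] lever z (mm) ~ 260 tip stand -49.8 -30.2 38.6 rot [-179.7  -14.7    5.3] q [   3.   29.  -14.  125.   33.   14. -124.]
```

```bash
for i in 1 2 3 4; do python3 -m inch '[[[0,0,0],[0.9,-0.4,0.25],0],[[0,0,0],[0.9,-0.4,0.25],0]]' | egrep 'pos|force: \['; done;python3 f.py
```

```text
position: [487.5, 41.4, 205.5]
wrist_force: [-7.1, -1.8, 1.8]
position: [488.0, 42.0, 204.8]
wrist_force: [-10.6, -2.8, 2.8]
position: [488.5, 42.5, 204.2]
wrist_force: [-14.4, -3.9, 3.4]
position: [489.0, 43.0, 203.6]
wrist_force: [-17.8, -6.1, 6.9]
F tool [-16.1   4.4 -11.1] M tool [-0.44 -3.21 -0.31] lever z (mm) ~ 200 tip stand -49.7 -28.9 35.6 rot [-180.   -13.9    5.4] q [   3.   30.  -15.  125.   32.   15. -124.]
```

```bash
python3 -m inch '[[[0,0,0],[-6,0,-2.5],0],[[0,0,0],[-10,0,-3.5],0],[[0,0,0],[0,-17,0],0],[[0,0,0],[0,-17,0],0],[[0,0,0],[0,-17,0],0],[[0,0,0],[0,0,0],0]]'|egrep 'pos|force: \['; python3 f.py
```

```text
position: [472.1, 97.5, 208.7]
wrist_force: [0.1, 0.5, -0.3]
F tool [ 0.  -0.4  0.4] M tool [-0.   -0.28  0.  ] lever z (mm) ~ None tip stand -58.4 28.4 41.5 rot [-179.5  -14.9    5.6] q [  -7.   28.  -11.  126.   33.   14. -132.]
```

```bash
python3 -m inch '[[[0,0,0],[5,0,1.2],0],[[0,0,0],[5,0,1.2],0],[[0,0,0],[0,0,0],0]]'|egrep 'pos|force: \['; python3 f.py; for i in 1 2 3 4; do python3 -m inch '[[[0,0,0],[0.9,0,0.2],0],[[0,0,0],[0.9,0,0.2],0]]' | egrep 'pos|force: \['; done;python3 f.py
```

```text
position: [481.4, 93.8, 207.4]
wrist_force: [-7.2, 0.8, 3.5]
F tool [-6.  -1.5 -5.2] M tool [ 0.29 -1.42 -0.04] lever z (mm) ~ 237 tip stand -50.7 22.9 39.9 rot [-179.8  -14.4    5.3] q [  -6.   29.  -12.  125.   33.   15. -131.]
position: [482.1, 93.6, 207.1]
wrist_force: [-12.1, -0.4, 3.2]
position: [482.7, 93.5, 206.6]
wrist_force: [-15.4, -0.3, 4.7]
position: [483.3, 93.4, 206.1]
wrist_force: [-19.7, -0.4, 7.3]
position: [483.9, 93.3, 205.5]
wrist_force: [-24.8, -0.9, 8.6]
F tool [-22.   -1.4 -14.2] M tool [ 0.42 -4.08 -0.17] lever z (mm) ~ 185 tip stand -50.3 21.5 37.5 rot [180.  -13.8   5.3] q [  -5.   29.  -12.  124.   32.   16. -130.]
```

I overpushed lane 2, and three blocked lanes contradict the description, so I'm backing off. I'll measure the closed fingers' real shape to see what I'm touching.

```bash
python3 -m inch '[[[0,0,0],[-8,0,-4],0],[[0,0,0],[-12,0,-3],0],[[0,0,0],[-10,0,-2.5],0],[[0,0,0],[0,0,0],0]]'|egrep 'pos|force: \['
python3 - <<'E'
from h import *
from kin import R
from bench import arm
def prof(Q,n):
    Q=Q[(abs(Q[:,0])<45)&(abs(Q[:,1])<70)&(Q[:,2]<185)&(Q[:,2]>50)]
    for z in range(60,185,8):
        m=(Q[:,2]>=z)&(Q[:,2]<z+8)
        if m.sum()>5:q=Q[m];print(n,z,'y',np.percentile(q[:,1],[2,98]).round(1),'x',np.percentile(q[:,0],[2,98]).round(1),m.sum())
c=np.load("pics/w1c.npz");d=np.load("pics/w10.npy")
T=R.from_euler('xyz',[-178.4,-39.9,5.8],degrees=True)
P=cloud("",d,(c["mtx"],c["view"])).reshape(-1,3)[d.ravel()>0]
prof(T.inv().apply(P-[370,-24.4,366.8]),'w1')
s=arm.get_state();T=R.from_euler('xyz',s['tool_rot'],degrees=True)
p,d=arm.grab_frame("side");c=arm.camera_params("side")
P=cloud("side",d).reshape(-1,3)[d.ravel()>0];prof(T.inv().apply(P-s['position']),'side')
b=cv2.resize(p[140:260,230:380,::-1],None,fx=4,fy=4,interpolation=2)
c=arm.camera_params("wrist");p,d=arm.grab_frame("wrist");np.savez("pics/w3c.npz",mtx=c["mtx"],view=c["view"]);np.save("pics/w30.npy",d);cv2.imwrite("pics/w3full.png",p[:,:,::-1])
cv2.imwrite("pics/s3.png",b)
E
```

```text
position: [457.2, 91.3, 209.8]
wrist_force: [-1.1, -0.4, -0.6]
w1 76 y [-18.   17.3] x [17.3 19.1] 304
w1 84 y [-56.2  56.1] x [11.  18.5] 6062
w1 92 y [-53.5  52.3] x [ 3.6 18.3] 8605
w1 100 y [-47.1  46.3] x [-5.8 18.3] 6261
w1 108 y [-41.   39.8] x [-7.4 13.6] 4919
w1 116 y [-35.7  34.7] x [-7.3 14.3] 4999
w1 124 y [-27.7  26.7] x [-7.2 14.5] 1955
w1 132 y [-9.5  8.7] x [-9.1 12.9] 816
w1 140 y [-13.5  12.7] x [ 7.3 12.3] 589
w1 148 y [-13.5  12.5] x [ 7.2 12.3] 565
w1 156 y [-13.5  12.5] x [ 7.2 12.2] 488
w1 164 y [-11.9  11.3] x [ 7.4 12.1] 179
side 60 y [29.6 43. ] x [-9.9 10.5] 30
side 68 y [17.1 52.1] x [-17.4   5.3] 33
side 76 y [18.6 61.4] x [-14.5  12.1] 68
side 84 y [17.9 61.6] x [-14.6  12.1] 38
side 92 y [ 7.5 49.3] x [-16.1  -7.8] 10
side 100 y [-6.7 67.6] x [-13.2  44.8] 48
side 108 y [-3.9 56.6] x [-12.3  44.2] 30
side 116 y [12.2 32.1] x [-12.3  42.8] 31
side 124 y [11.4 25.4] x [-11.1  44.3] 6
side 132 y [-4.5 25.1] x [ 2.4 44.5] 15
side 140 y [-10.3  50.8] x [-9.2 44.9] 16
side 148 y [-15.5  55.7] x [-9.9 45. ] 44
side 156 y [-20.8  57.1] x [-9.8 44.1] 60
side 164 y [-22.1  59.4] x [-5.7 43.2] 49
side 172 y [-21.4  57. ] x [25.6 41. ] 53
side 180 y [-19.5  54.2] x [24.3 38.1] 25
```

View pics/s3.png

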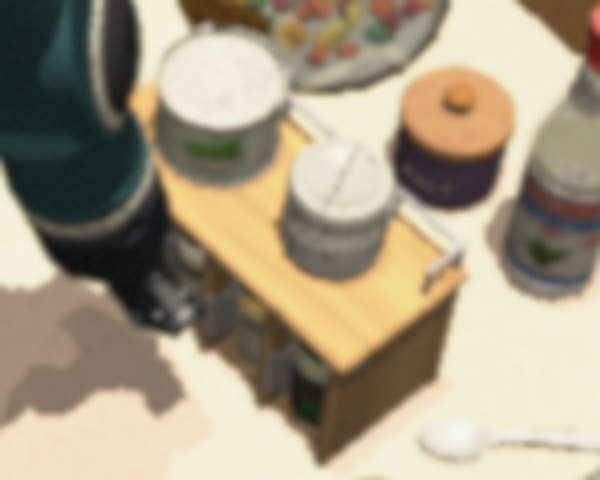

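The measured profile explains the blocks. The closed fingers flare past 44 mm wide only 43 mm behind the tips, so at a 15° tilt it was the flare touching the panels, and those feels don't count. I need 25–30° of tilt, which the arm can reach with the tool turned half round (joint 5 swings over). I'll back up, spin 180° and check.

```bash
python3 -m inch '[[[0,0,0],[5,0,-19],0],[[0,0,0],[5,0,-19],0],[[0,0,0],[5,0,-19],0],[[0,0,-7],[0,0,0],0],[[0,0,-7],[0,0,0],0],[[0,0,-7],[0,0,0],0],[[0,0,-7],[0,0,0],0],[[0,0,-7],[0,0,0],0]]' >/dev/null; python3 -m inch '[[[0,0,-7],[0,0,0],0],[[0,0,-7],[0,0,0],0],[[0,0,-7],[0,0,0],0],[[0,0,-7],[0,0,0],0],[[0,0,-7],[0,0,0],0],[[0,0,-7],[0,0,0],0],[[0,0,-7],[0,0,0],0],[[0,0,-7],[0,0,0],0]]' >/dev/null; python3 -m inch '[[[0,0,-7],[0,0,0],0],[[0,0,-7],[0,0,0],0],[[0,0,-7],[0,0,0],0],[[0,0,-7],[0,0,0],0],[[0,0,-7],[0,0,0],0],[[0,0,-7],[0,0,0],0],[[0,0,-7],[0,0,0],0],[[0,0,-7],[0,0,0],0]]'; python3 -m inch '[[[0,0,-7],[0,0,0],0],[[0,0,-7],[0,0,0],0],[[0,0,-7],[0,0,0],0],[[0,0,-7],[0,0,0],0],[[0,0,-5],[0,0,0],0],[[0,0,0],[0,0,0],0]]'; python3 f.py;python3 go.py -70 26 80 15 180;python3 go.py -70 26 80 30 180
```

```text
time: 14.53
position: [459.6, 91.8, 269.3]
tool_rot: [171.6, 12.2, 151.7]
wrist_force: [-0.4, -0.4, 0.5]
gripper_width: -0.4
grip_force: 0.0
time: 15.03
position: [459.5, 91.7, 269.1]
tool_rot: [179.7, 14.8, -174.6]
wrist_force: [-0.4, 0.2, -0.3]
gripper_width: 0.4
grip_force: 0.0
F tool [0.4 0.2 0.2] M tool [0.03 0.31 0.02] lever z (mm) ~ None tip stand -71.8 23.4 101.8 rot [ 179.7   14.8 -174.6] q [ 33.  34. -60. 125.  61.  37.  27.]
rot [ 0.3 -0.2 -0.1] |0.4|
trans after rot [ 4.7  3.6 21.5] before rot [ 4.6  3.4 21.5] n>= 0.5 TCP [460.3  95.4 247.1]
q [ 33.  34. -60. 125.  61.  37.  27.] F [-0.4  0.2 -0.3]
ik 0.0 [ 31.  36. -57. 126.  66.  36.  22.]
rot [  0.3 -15.2  -0.2] |15.3|
trans after rot [54.8  3.6 13.7] before rot [49.3  3.3 27.6] n>= 1.4 TCP [418.7  91.4 229.8]
q [ 33.  34. -60. 125.  61.  37.  27.] F [-0.4  0.2 -0.3]
ik 0.0 [ 34.  38. -62. 135. 107.  38. -16.]
```

```bash
python3 -m inch '[[[0,-3,0],[10,0.7,5],0],[[0,-3,0],[10,0.7,4.5],0],[[0,-3,0],[10.5,0.7,4],0],[[0,-3,0],[11,0.7,3],0],[[0,-3,0],[11,0.7,2],0],[[0,0,0],[0,0,0],0]]';python3 f.py;python3 go.py -68 25 35 30 180
```

```text
time: 15.53
position: [416.4, 91.6, 233.7]
tool_rot: [179.8, 29.0, -174.7]
wrist_force: [-1.1, 0.7, -0.2]
gripper_width: -0.1
grip_force: 0.0
F tool [ 1.   0.8 -0.3] M tool [-0.05  0.62 -0.01] lever z (mm) ~ 618 tip stand -75.0 26.8 82.3 rot [ 179.8   29.  -174.7] q [ 24.  30. -49. 135. 105.  27. -19.]
rot [ 0.1 -1.  -0.2] |1.1|
trans after rot [20.7 -1.4 44.5] before rot [19.9 -1.6 44.9] n>= 1.2 TCP [420.8  90.6 184.8]
q [ 24.  30. -49. 135. 105.  27. -19.] F [-1.1  0.7 -0.2]
ik 0.0 [ 23.  39. -47. 136. 120.  34. -30.]
```

```bash
python3 -m inch '[[[0,-1,0],[10,-0.7,22.5],0],[[0,0,0],[10,-0.7,22.5],0],[[0,0,0],[-5,0,3],0],[[0,0,0],[-4,0,2.5],0],[[0,0,0],[0,0,0],0]]';python3 f.py; for i in 1 2 3; do python3 -m inch '[[[0,0,0],[-0.9,0,0.5],0],[[0,0,0],[-0.9,0,0.5],0]]' | egrep 'pos|force: \['; done;python3 f.py
```

```text
time: 15.95
position: [435.2, 92.0, 186.4]
tool_rot: [179.8, 30.1, -174.8]
wrist_force: [0.9, 1.2, -0.0]
gripper_width: 0.1
grip_force: 0.0
F tool [-0.9  1.1  0.5] M tool [-0.01  0.48  0.  ] lever z (mm) ~ None tip stand -53.3 25.1 36.7 rot [ 179.8   30.1 -174.8] q [ 23.  39. -47. 134. 118.  34. -27.]
position: [435.9, 92.0, 186.9]
wrist_force: [-0.2, -0.2, -0.3]
position: [437.5, 92.1, 186.2]
wrist_force: [-0.1, 1.0, 0.3]
position: [439.3, 92.3, 185.6]
wrist_force: [-2.8, -0.6, 0.7]
F tool [ 2.1 -0.3 -2. ] M tool [-0.06  0.88  0.01] lever z (mm) ~ 413 tip stand -49.3 25.2 35.8 rot [ 179.8   30.  -174.7] q [ 23.  40. -47. 133. 117.  34. -27.]
```

```bash
for i in 1 2 3; do python3 -m inch '[[[0,0,0],[-0.9,0,0.5],0]]' | egrep 'pos|force: \['; done;python3 f.py
```

```text
position: [439.7, 92.4, 185.2]
wrist_force: [-4.7, -1.5, 1.9]
position: [440.1, 92.6, 184.9]
wrist_force: [-8.2, -0.9, 4.2]
position: [440.5, 92.7, 184.7]
wrist_force: [-8.9, -1.4, 3.9]
F tool [ 5.9 -0.6 -7.9] M tool [ 0.06  1.93 -0.03] lever z (mm) ~ 329 tip stand -48.9 25.7 34.5 rot [ 179.7   29.8 -174.7] q [ 22.  40. -47. 133. 117.  33. -26.]
```

Lane 2 resists with stiffness building over about 1 mm, so it is full. Next is lane 1.

```bash
python3 -m inch '[[[0,0,0],[8,0,-4],0],[[0,0,0],[7,0,-4],0],[[0,0,0],[0,17,0],0],[[0,0,0],[0,17,0],0],[[0,0,0],[0,17,0],0],[[0,0,0],[0,0,0],0]]'|egrep 'pos|force: \[';python3 f.py; python3 go.py -53 77 35 30 180
```

```text
position: [420.1, 144.7, 185.4]
wrist_force: [0.4, 0.5, -0.8]
F tool [0.  0.5 0.9] M tool [ 0.01  0.58 -0.02] lever z (mm) ~ None tip stand -63.4 80.1 35.7 rot [ 179.6   30.1 -174.5] q [ 16.  41. -50. 134. 114.  39. -30.]
rot [ 0.4  0.1 -0. ] |0.4|
trans after rot [-8.8 -2.   5.8] before rot [-8.8 -2.   5.8] n>= 0.3 TCP [430.8 143.8 184.8]
q [ 16.  41. -50. 134. 114.  39. -30.] F [ 0.4  0.5 -0.8]
ik 0.0 [ 17.  41. -49. 133. 114.  38. -29.]
```

```bash
python3 -m inch '[[[0,0,0],[-4.4,-1,2.9],0],[[0,0,0],[-4.4,-1,2.9],0],[[0,0,0],[0,0,0],0]]'|egrep 'pos|force: \[';for i in 1 2 3; do python3 -m inch '[[[0,0,0],[-0.9,0,0.5],0],[[0,0,0],[-0.9,0,0.5],0]]' | egrep 'pos|force: \['; done;python3 f.py
```

```text
position: [432.8, 139.6, 184.3]
wrist_force: [-0.5, -0.3, -0.3]
position: [433.5, 140.2, 184.2]
wrist_force: [-1.2, -0.4, 0.2]
position: [435.4, 140.9, 184.3]
wrist_force: [0.0, 0.5, -0.6]
position: [437.5, 141.4, 184.4]
wrist_force: [-0.9, -0.2, 0.4]
F tool [ 0.6 -0.1 -0.8] M tool [ 0.02  0.63 -0.02] lever z (mm) ~ None tip stand -46.5 74.2 34.6 rot [ 179.8   30.  -174.7] q [ 16.  41. -48. 132. 113.  38. -28.]
```

```bash
for i in 1 2; do python3 -m inch '[[[0,0,0],[-0.9,0.3,0.5],0],[[0,0,0],[-0.9,0.3,0.5],0]]' | egrep 'pos|force: \['; done;python3 f.py; python3 -m inch '[[[0,0,0],[10,0,-6],0],[[0,0,0],[10,0,-6],0],[[0,0,0],[0,-34,0],0],[[0,0,0],[0,-34,0],0],[[0,0,0],[0,-34,0],0],[[0,0,0],[0,0,0],0]]'|egrep 'pos|force: \[';python3 f.py;python3 go.py -54 -26 35 30 180
```

```text
position: [439.5, 142.2, 184.5]
wrist_force: [-1.3, 0.0, -0.1]
position: [441.5, 143.1, 184.5]
wrist_force: [-0.1, -0.1, -0.9]
F tool [ 0.5 -0.1  0.8] M tool [ 0.04  0.62 -0.02] lever z (mm) ~ None tip stand -42.3 75.5 34.7 rot [ 179.8   30.  -174.7] q [ 16.  41. -48. 131. 113.  38. -27.]
position: [428.5, 32.9, 184.1]
wrist_force: [0.4, -0.5, -0.4]
F tool [-0.1 -0.5  0.5] M tool [ 0.11  0.52 -0.05] lever z (mm) ~ None tip stand -65.9 -34.6 34.2 rot [-179.9   30.  -175.2] q [ 31.  38. -46. 136. 124.  30. -27.]
rot [-0.5 -0.  -0.6] |0.8|
trans after rot [-10.7   7.1   5.3] before rot [-10.6   7.3   5.2] n>= 0.3 TCP [439.6  41.2 184.8]
q [ 31.  38. -46. 136. 124.  30. -27.] F [ 0.4 -0.5 -0.4]
ik 0.0 [ 30.  39. -46. 135. 123.  30. -25.]
```

Lane 1 gives way at about 1 N over more than 6 mm, so it is free. Next is lane 3.

```bash
python3 -m inch '[[[0,0,0],[-5.3,3.5,2.6],0],[[0,0,0],[-4.4,3.5,2.6],0],[[0,0,0],[0,0,0],0]]'|egrep 'pos|force: \[';python3 f.py;for i in 1 2; do python3 -m inch '[[[0,0,0],[-0.9,0,0.5],0],[[0,0,0],[-0.9,0,0.5],0]]' | egrep 'force: \['; done;python3 f.py;for i in 1 2; do python3 -m inch '[[[0,0,0],[-0.9,0,0.5],0]]' | egrep 'pos|force: \['; done
```

```text
position: [439.5, 49.4, 185.6]
wrist_force: [0.3, -0.6, -0.2]
F tool [-0.1 -0.6  0.3] M tool [-0.05  0.55 -0.03] lever z (mm) ~ None tip stand -53.0 -17.0 35.9 rot [ 179.7   30.1 -174.6] q [ 28.  39. -46. 134. 122.  30. -26.]
wrist_force: [0.1, -0.4, 0.5]
wrist_force: [-1.3, -0.4, 0.6]
F tool [ 0.9 -0.2 -1.2] M tool [-0.06  0.5  -0.01] lever z (mm) ~ None tip stand -50.8 -18.8 35.1 rot [ 179.8   30.  -174.7] q [ 28.  39. -46. 134. 121.  30. -25.]
position: [443.2, 48.0, 185.0]
wrist_force: [0.4, 0.5, 0.2]
position: [444.3, 47.9, 185.0]
wrist_force: [0.1, 0.5, 0.2]
```

```bash
python3 -m inch '[[[0,0,0],[0,-4,0],0],[[0,0,0],[0,-3,0],0],[[0,0,0],[0,0,0],0]]' | egrep 'force: \['; python3 f.py;for i in 1 2 3 4 5; do python3 -m inch '[[[0,0,0],[-0.9,0,0.5],0]]' | egrep 'force: \['; done;python3 f.py
```

```text
wrist_force: [0.9, 0.2, -0.5]
F tool [-0.6  0.1  0.9] M tool [-0.01  0.55  0.02] lever z (mm) ~ None tip stand -48.8 -27.7 35.1 rot [ 179.8   30.  -174.8] q [ 29.  39. -45. 134. 122.  29. -25.]
wrist_force: [0.0, -0.2, 1.2]
wrist_force: [-0.1, -0.2, -0.8]
wrist_force: [-1.0, -0.3, 0.3]
wrist_force: [-0.9, -0.1, -0.6]
wrist_force: [-0.6, -0.4, 0.2]
F tool [ 0.4 -0.3 -0.5] M tool [-0.03  0.64 -0.02] lever z (mm) ~ None tip stand -43.6 -26.4 35.3 rot [ 179.8   30.  -174.7] q [ 28.  39. -45. 133. 121.  29. -24.]
```

Lane 3 also gives way freely, under 1.3 N over about 9 mm. So lanes 1 and 3 are free, and lanes 2 and 4 are full. I'll retreat, lift and go over spare2.

```bash
python3 -m inch '[[[0,0,0],[11,0,-6],0],[[0,0,0],[13,0,-8],0],[[0,0,0],[-15,0,-26],65],[[0,0,0],[-15,0,-26],65],[[0,0,0],[-15,0,-26],65],[[0,0,0],[-15,0,-26],65],[[0,0,0],[0,0,0],65]]'|egrep 'time|pos|force: \[';python3 go.py 504.3 -107 170 12 180 w g
```

```text
time: 20.78
position: [423.0, 37.6, 282.7]
wrist_force: [0.3, 0.4, -0.3]
rot [-0.5 17.7 -0.1] |17.8|
trans after rot [ -42.2 -151.7  -30.8] before rot [ -49.7 -151.8  -15.3] n>= 3.8 TCP [ 472.2 -110.1  321.6]
q [ 26.  18. -40. 135.  87.  14.   2.] F [ 0.3  0.4 -0.3]
ik 0.0 [ 53.  23. -50. 120.  27.  35.  81.]
```

```bash
python3 -m inch '[[[0,3.6,0],[-9.5,-30,-4],65],[[0,3.6,0],[-9.5,-30,-5],65],[[0,3.6,0],[-9,-30,-5],65],[[0,3.6,0],[-9,-30,-6],65],[[0,3.5,0],[-8,-30,-6],65],[[0,0,0],[0,0,0],65],[[0,0,0],[0,0,0],65]]'|egrep 'time|pos|force: \[';python3 go.py 504.3 -107 170 12 180 w g
cat > look.py <<'E'
import sys
from h import *
from bench import arm
cx,cy=map(float,sys.argv[1:3])
c=arm.camera_params("wrist");p,d=arm.grab_frame("wrist");cv2.imwrite(f"pics/{sys.argv[3]}.png",p[:,:,::-1])
P=cloud("",d,(c["mtx"],c["view"])).reshape(-1,3);P=P[d.ravel()>0]
q=P[(np.hypot(P[:,0]-cx,P[:,1]-cy)<35)&(P[:,2]>95)&(P[:,2]<115)]
print(len(q),q[:,2].max(),[np.round(v,1) for v in cv2.minEnclosingCircle(q[:,:2].astype(np.float32))],np.percentile(q[:,:2],[1,99],axis=0).round(1).tolist())
E
python3 look.py 504.3 -107 w4
```

```text
time: 21.37
position: [446.6, -47.5, 303.2]
wrist_force: [-0.0, 0.7, 0.5]
rot [-2.   7.7 -0.9] |8.0|
trans after rot [-22.9 -64.8 -13.9] before rot [-25.4 -64.8  -8.5] n>= 1.7 TCP [ 472.2 -110.1  321.6]
q [ 49.  23. -54. 128.  47.  25.  54.] F [-0.   0.7  0.5]
ik 0.0 [ 56.  25. -55. 120.  31.  36.  78.]
3734 107.70821615193496 [array([ 503.6, -104.9]), np.float64(20.6)] [[483.9, -123.1], [521.7, -85.4]]
```

```bash
python3 -m inch '[[[-0.7,2.6,-0.3],[-8,-21,-4],65],[[-0.7,2.6,-0.3],[-8,-21,-5],65],[[-0.6,2.5,-0.3],[-7,-21,-5],65],[[0,0,0],[0,0,0],65],[[0,0,0],[0,0,0],65]]'|egrep 'time|pos|force: \[';python3 go.py 503.5 -105.3 70 12 180 w g; python3 look.py 504.3 -107 w5
```

```text
time: 21.83
position: [469.9, -105.0, 324.6]
wrist_force: [-1.3, 1.2, 0.3]
rot [0.1 0.  0.4] |0.4|
trans after rot [ 20.2  -3.5 101. ] before rot [ 20.3  -3.5 101. ] n>= 2.5 TCP [ 471.4 -108.4  221.6]
q [ 60.  29. -61. 120.  38.  39.  72.] F [-1.3  1.2  0.3]
ik 0.0 [ 52.  38. -52. 123.  57.  31.  56.]
3193 107.91632094862392 [array([ 503.8, -105.4]), np.float64(20.5)] [[484.1, -123.9], [522.0, -86.7]]
```

View pics/w5.png

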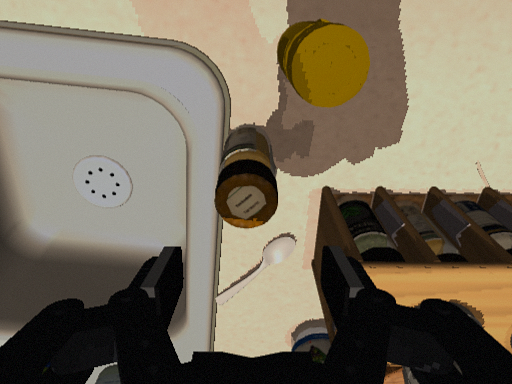

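The view is turned half round, with the robot at the top. Spare2's cap is at (247,200), between the open fingers (165,270) and (340,275). The yellow look-alike is at (325,65), well clear. I'll descend and grip.

```bash
python3 -m inch '[[[0,0,0],[5,-1.2,25],65],[[0,0,0],[5,-1.2,25],65],[[0,0,0],[5,-1.1,25],65],[[0,0,0],[5,0,25],65],[[0,0,0],[0,0,0],65],[[0,0,0],[0,0,0],65]]'|egrep 'time|pos|force: \[';python3 go.py 503.7 -105.4 70 12 180 w g
```

```text
time: 22.38
position: [470.5, -106.7, 222.7]
wrist_force: [0.4, -0.5, 0.5]
rot [ 0.2 -0.1  0.6] |0.7|
trans after rot [-0.7 -1.9  1.3] before rot [-0.7 -1.9  1.3] n>= 0.1 TCP [ 471.6 -108.5  221.6]
q [ 48.  36. -46. 123.  52.  28.  60.] F [ 0.4 -0.5  0.5]
ik 0.0 [ 48.  35. -46. 123.  52.  28.  60.]
```

```bash
python3 -m inch '[[[0,0,0.6],[-0.7,-1.9,1.2],65],[[0,0,0],[0,0,0],40],[[0,0,0],[0,0,0],38],[[0,0,0],[0,0,0],36],[[0,0,0],[0,0,0],34],[[0,0,0],[0,0,0],34],[[0,0,0],[0,0,0],34]]' 20;python3 go.py -78 -26 150 12 180 g
```

```text
time: 22.97
position: [472.9, -110.5, 223.3]
tool_rot: [179.9, 12.2, -174.7]
wrist_force: [-1.5, 2.3, 7.5]
gripper_width: 40.2
grip_force: 24.7
rot [ 0.1  0.2 -0.2] |0.2|
trans after rot [-27.8 154.1 -74.2] before rot [-27.5 154.3 -74. ] n>= 4.2 TCP [469.8  44.1 301.6]
q [ 48.  36. -46. 123.  52.  28.  60.] F [-1.5  2.3  7.5]
ik 0.0 [ 34.  25. -52. 123.  39.  35.  52.]
```

```bash
python3 -m inch '[[[0,0,0],[-3,0,-15],34],[[0,0,0],[0,0,0],34],[[0,0,0],[0,30,0],34],[[0,0,0],[0,31,0],34],[[0,0,0],[0,31,0],34],[[0,0,0],[0,31,0],34],[[0,0,0],[0,30,0],34],[[0,0,0],[0,0,0],34]]';python3 -m inch '[[[0,0,0],[0,0,0],34]]'|grep force; python3 go.py -68 -26 85 12 180 g
```

```text
time: 23.63
position: [457.3, 47.3, 238.4]
tool_rot: [179.7, 12.2, -174.2]
wrist_force: [0.1, 0.4, -0.1]
gripper_width: 40.2
grip_force: 24.0
wrist_force: [0.6, 0.0, -0.9]
grip_force: 24.0
rot [0.1 0.  0. ] |0.1|
trans after rot [-21.3  -0.2   5.8] before rot [-21.3  -0.2   5.8] n>= 0.5 TCP [479.7  45.  236.6]
q [ 29.  31. -45. 126.  53.  28.  39.] F [ 0.6  0.  -0.9]
ik 0.0 [ 28.  32. -45. 124.  52.  29.  40.]
```

```bash
python3 -m inch '[[[0,0,0],[-10.3,-0.1,2.3],34],[[0,0,0],[-10.3,-0.1,2.3],34],[[0,0,0],[0,0,0],34]]'|egrep 'pos|force: \['; python3 go.py -68 -26 85 12 180 g;python3 -m inch '[[[0,0,0],[1.3,0,6],34],[[0,0,0],[1,0,5],34],[[0,0,0],[0.5,0,2],34],[[0,0,0],[0,0,0],34]]'|egrep 'pos|force: \['
```

```text
position: [480.5, 41.7, 237.0]
wrist_force: [-0.1, -0.6, -0.8]
rot [ 0.  -0.  -0.4] |0.4|
trans after rot [0.6 3.3 0.3] before rot [0.6 3.3 0.3] n>= 0.1 TCP [479.7  45.  236.6]
q [ 28.  33. -45. 123.  52.  30.  40.] F [-0.1 -0.6 -0.8]
ik 0.0 [ 28.  33. -45. 124.  53.  30.  40.]
position: [479.7, 42.8, 224.3]
wrist_force: [1.0, -0.4, 1.4]
```

```bash
python3 -m inch '[[[0,0,0],[0,1,0],34],[[0,0,0],[0,0,0],34],[[0,0,0],[0,0,0],34]]'|egrep 'pos|force: \[';python3 go.py -68 -26 72 12 180 g
```

```text
position: [478.9, 44.3, 224.3]
wrist_force: [0.8, -0.1, 0.3]
rot [ 0.1  0.  -0.2] |0.2|
trans after rot [-0.7  0.6  0.8] before rot [-0.7  0.6  0.8] n>= 0.0 TCP [479.7  45.  223.6]
q [ 26.  34. -43. 124.  55.  29.  38.] F [ 0.8 -0.1  0.3]
ik 0.0 [ 27.  34. -43. 124.  55.  28.  37.]
```

```bash
python3 -m inch '[[[0,0,0],[0,0.4,0.6],34],[[0,0,0],[0,0,0],60],[[0,0,0],[0,0,0],60],[[0,0,0],[0,0,0],60],[[0,0,0],[0,0,0],60],[[0,0,0],[0,0,0],60]]'
python3 - <<'E'
from bench import arm
import cv2,numpy as np
p,d=arm.grab_frame("side");q,e=arm.grab_frame("wrist")
cv2.imwrite("pics/s6.png",np.hstack([cv2.resize(p[140:260,230:380,::-1],(480,384),interpolation=2),q[:,100:412,::-1]]))
E
python3 go.py -105 -26 35 28 180
```

```text
time: 25.05
position: [478.9, 44.7, 223.6]
tool_rot: [179.9, 12.0, -174.7]
wrist_force: [-0.3, -0.5, 0.1]
gripper_width: 60.0
grip_force: 0.0
rot [  0.  -16.   -0.2] |16.0|
trans after rot [92.1  0.3 -8.3] before rot [90.8 -0.1 17.4] n>= 2.2 TCP [394.1  36.8 187.7]
q [ 26.  34. -43. 124.  55.  29.  37.] F [-0.1 -0.1  0.2]
ik 4.0 [ 55.  84. -89. 139. 115.  80.   9.]
```

View pics/s6.png

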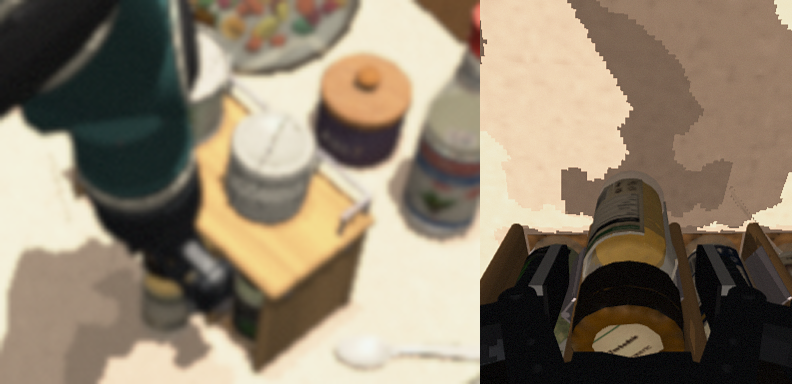

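Spare2 stands upright at the lane 3 mouth, between the open fingers. I'll draw back straight past it, close to a narrow fork and lower.

```bash
python3 -m inch '[[[0,0,0],[8,0,-1.7],60],[[0,0,0],[14,0,-3],60],[[0,0,0],[20,0,-4.3],60],[[0,0,0],[5,0,-1],30],[[0,0,0],[0,0,0],6],[[0,0,0],[0,0,0],6],[[0,0,0],[0,0,0],6]]'|egrep 'time|pos|force: \[|wid';python3 f.py;python3 go.py -108 -26 36 12 180
```

```text
time: 25.73
position: [432.1, 40.3, 224.0]
wrist_force: [-0.5, 0.3, -0.9]
gripper_width: 12.0
F tool [0.6 0.4 0.8] M tool [0.   0.2  0.02] lever z (mm) ~ None tip stand -111.8 -25.9 54.9 rot [ 179.9   12.1 -174.7] q [ 27.  30. -43. 130.  56.  25.  34.]
rot [ 0.1  0.1 -0.2] |0.3|
trans after rot [-0.1  0.1 19.2] before rot [-0.1  0.1 19.2] n>= 0.5 TCP [436.2  40.8 205.2]
q [ 27.  30. -43. 130.  56.  25.  34.] F [-0.5  0.3 -0.9]
ik 0.0 [ 25.  32. -41. 130.  62.  24.  29.]
```

```bash
python3 -m inch '[[[0,0,0],[2,0,9.5],6],[[0,0,0],[2,0,9.5],6],[[0,0,0],[0,0,0],6],[[0,0,0],[-3,0,1],6],[[0,0,0],[-3,0,1],6],[[0,0,0],[0,0,0],6]]'|egrep 'time|pos|force: \[|wid';python3 f.py;python3 go.py -80 -26 36 28 180
```

```text
time: 26.23
position: [438.7, 41.1, 204.1]
wrist_force: [0.6, 0.2, -0.1]
gripper_width: 5.8
F tool [-0.6  0.2  0.2] M tool [-0.02  0.18  0.06] lever z (mm) ~ None tip stand -105.2 -25.7 34.9 rot [ 179.9   12.1 -174.7] q [ 23.  32. -39. 129.  61.  23.  30.]
rot [  0.1 -15.9  -0.2] |15.9|
trans after rot [24.6 -0.   4.2] before rot [22.5 -0.1 10.8] n>= 0.6 TCP [419.   39.2 188.7]
q [ 23.  32. -39. 129.  61.  23.  30.] F [ 0.6  0.2 -0.1]
ik 0.0 [-10.  28.   0. 138. 172.  14. -86.]
```

```bash
python3 -m inch '[[[0,-1,0],[1.45,0,0.6],6],[[0,-1,0],[1.45,0,0.6],6],[[0,-1,0],[1.45,0,0.6],6],[[0,-1,0],[1.45,0,0.6],6],[[0,-1,0],[1.5,0,0.5],6],[[0,-1,0],[1.5,0,0.5],6],[[0,-1,0],[1.5,0,0.5],6],[[0,-1,0],[1.5,0,0.5],6]]'|egrep 'time|pos|force: \[';python3 f.py;python3 go.py -80 -26 36 28 180
```

```text
time: 26.9
position: [427.6, 40.0, 196.6]
wrist_force: [-0.2, -0.6, -0.1]
F tool [ 0.3 -0.6 -0. ] M tool [0.05 0.46 0.03] lever z (mm) ~ None tip stand -93.1 -25.9 34.2 rot [ 179.9   20.1 -174.7] q [ 14.  29. -27. 134.  93.  14.  -3.]
rot [ 0.  -7.9 -0.2] |7.9|
trans after rot [11.3 -0.   2.9] before rot [10.8 -0.1  4.4] n>= 0.3 TCP [419.   39.2 188.7]
q [ 14.  29. -27. 134.  93.  14.  -3.] F [-0.2 -0.6 -0.1]
ik 0.0 [ 26.  35. -41. 137. 123.  26. -28.]
```

```bash
python3 -m inch '[[[0,-1,0],[1.35,0,0.5],6],[[0,-1,0],[1.35,0,0.5],6],[[0,-1,0],[1.4,0,0.45],6],[[0,-1,0],[1.4,0,0.45],6],[[0,-1,0],[1.4,0,0.4],6],[[0,-1,0],[1.4,0,0.4],6],[[0,-1,0],[1.4,0,0.4],6],[[0,-1,0],[1.4,0,0.4],6]]'|egrep 'time|pos|force: \[';python3 f.py;python3 go.py -62 -26 36 30 180
```

```text
time: 27.57
position: [418.7, 39.0, 188.8]
wrist_force: [-0.9, -0.1, -1.1]
F tool [ 1.3 -0.   0.6] M tool [ 0.    0.7  -0.04] lever z (mm) ~ 532 tip stand -80.0 -26.1 36.3 rot [ 179.9   28.1 -174.8] q [ 25.  34. -40. 137. 123.  25. -30.]
rot [ 0.  -1.9 -0.3] |1.9|
trans after rot [-9.8  0.1  9.1] before rot [-10.1   0.1   8.8] n>= 0.3 TCP [431.7  40.4 185.8]
q [ 25.  34. -40. 137. 123.  25. -30.] F [-0.9 -0.1 -1.1]
ik 0.0 [ 25.  36. -40. 136. 127.  27. -32.]
```

```bash
for i in 1 2; do python3 -m inch '[[[0,-0.2,0],[-1.3,0,0.8],6],[[0,-0.2,0],[-1.3,0,0.8],6],[[0,-0.2,0],[-1.3,0,0.8],6],[[0,-0.2,0],[-1.3,0,0.8],6]]'|egrep 'force: \[';done;python3 f.py;for i in 1 2; do python3 -m inch '[[[0,0,0],[-1.3,0,0.75],6],[[0,0,0],[-1.3,0,0.75],6],[[0,0,0],[-1.3,0,0.75],6]]'|egrep 'force: \[';done;python3 f.py
```

```text
wrist_force: [-3.5, -0.0, -2.3]
wrist_force: [-2.8, 0.2, -0.6]
F tool [ 2.7  0.5 -0.9] M tool [-0.02  1.15  0.04] lever z (mm) ~ 422 tip stand -63.6 -26.0 37.7 rot [ 179.9   29.7 -174.7] q [ 25.  35. -40. 135. 125.  26. -31.]
wrist_force: [-1.6, 0.1, -0.7]
wrist_force: [-1.5, 0.5, -0.5]
F tool [ 1.5  0.6 -0.3] M tool [-0.01  0.73  0.01] lever z (mm) ~ 500 tip stand -54.3 -26.2 37.8 rot [ 179.9   29.7 -174.7] q [ 24.  35. -40. 134. 124.  25. -29.]
```

```bash
for i in 1 2 3 4 5; do python3 -m inch '[[[0,0,0],[-0.9,0,0.5],6]]'|egrep 'force: \[';done;python3 f.py
```

```text
wrist_force: [-0.8, -0.2, -0.0]
wrist_force: [-1.6, 0.4, -0.4]
wrist_force: [0.0, 0.7, 0.4]
wrist_force: [-1.0, -0.6, -0.7]
wrist_force: [-0.4, -0.3, 0.5]
F tool [ 0.1 -0.3 -0.6] M tool [ 0.05  0.66 -0.03] lever z (mm) ~ None tip stand -49.7 -26.1 37.6 rot [ 179.9   29.6 -174.7] q [ 24.  35. -39. 134. 123.  25. -29.]
```

```bash
for i in 1 2 3; do python3 -m inch '[[[0,0,0],[-0.8,0,0.45],6]]'|egrep 'force: \[';done;python3 f.py
```

```text
wrist_force: [-1.6, -0.7, 0.3]
wrist_force: [-4.3, -1.0, 2.5]
wrist_force: [-7.5, -1.8, 3.8]
F tool [ 4.8 -1.1 -7.1] M tool [0.02 1.52 0.01] lever z (mm) ~ 318 tip stand -48.4 -25.9 37.0 rot [ 179.8   29.5 -174.7] q [ 24.  35. -39. 134. 123.  25. -29.]
```

Spare2 is seated in lane 3: the force rises only at the end stop. I'll retreat, lift and go over spare1.

```bash
python3 -m inch '[[[0,0,0],[9,0,-5],6],[[0,0,0],[13,0,-7],6],[[0,0,0],[-15,0,-26],65],[[0,0,0],[-15,0,-26],65],[[0,0,0],[-16,0,-27],65],[[0,0,0],[-16,0,-27],65],[[0,0,0],[-8,0,-14],65],[[0,0,0],[0,0,0],65]]'|egrep 'time|pos|force: \[';python3 go.py 513.5 400 170 12 180 w g;python3 go.py 513.5 400 70 12 180 w g|tail -1
```

```text
time: 30.07
position: [423.4, 37.9, 287.2]
wrist_force: [0.2, 0.8, 0.5]
rot [-0.9 17.  -0.1] |17.0|
trans after rot [-97.3 351.8 -14.5] before rot [-97.2 352.    9.3] n>= 8.8 TCP [481.4 396.9 321.6]
q [ 18.  16. -32. 135.  78.  12.  10.] F [0.2 0.8 0.5]
ik 0.0 [-52.  28.  10. 103.   4.  40.  49.]
ik 0.0 [-32.  37. -16. 105.  33.  34.  25.]
```

```bash
python3 -m inch '[[[0,1.7,0],[0,30,-4],65],[[0,1.7,0],[0,36,-4],65],[[0,1.7,0],[0,36,-3],65],[[0,1.7,0],[-2,36,-3],65],[[0,1.7,0],[-4,36,-3],65],[[0,1.7,0],[-12,36,0],65],[[0,1.7,0],[-16,36,0],65],[[0,1.7,0],[-16,36,0],65]]'|egrep 'time|pos|force: \[';python3 go.py 513.5 400 170 12 180 w g
```

```text
time: 30.73
position: [438.0, 323.6, 312.7]
wrist_force: [1.1, 0.3, 0.0]
rot [-0.9  3.2 -0.3] |3.4|
trans after rot [-51.1  68.9   1.7] before rot [-50.6  69.1   3.5] n>= 2.1 TCP [481.4 396.9 321.6]
q [ -5.  30. -47. 113.  49.  45.  14.] F [1.1 0.3 0. ]
ik 0.0 [-11.  36. -45. 102.  44.  51.  19.]
```

```bash
python3 -m inch '[[[-0.3,1.2,0],[-17,23,0],65],[[-0.3,1,0],[-17,23,0],65],[[-0.3,1,0],[-16,20,0],65],[[0,0,0],[0,0,0],65],[[0,0,0],[0,0,0],65]]'|egrep 'time|pos|force: \[';python3 look.py 513.5 400 w7;python3 go.py 513.5 400 170 12 180 w g
```

```text
time: 31.15
position: [480.4, 392.9, 323.6]
wrist_force: [-1.4, -0.2, 0.0]
3246 108.28022180944396 [array([513.7, 403.1]), np.float64(20.8)] [[493.9, 383.9], [531.7, 421.4]]
rot [ 0.   0.  -0.3] |0.3|
trans after rot [-1.5  4.8  2.2] before rot [-1.5  4.8  2.2] n>= 0.1 TCP [481.4 396.9 321.6]
q [ -9.  37. -48. 101.  46.  52.  17.] F [-0.  -1.2  1.1]
ik 0.0 [ -9.  37. -48. 102.  46.  52.  17.]
```

View pics/w7.png

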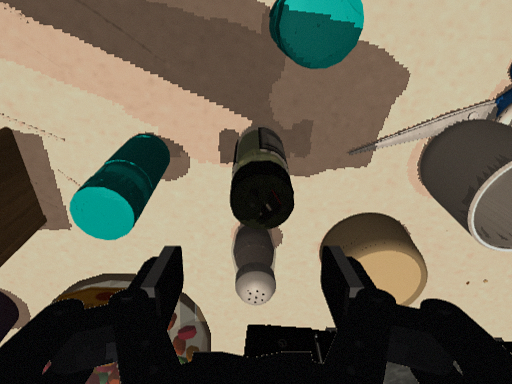

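Spare1's dark cap is at (262,195), between the fingers. The turquoise jar (105,210) and the shaker (255,275) are clear. I'll descend.

```bash
python3 -m inch '[[[0,0,0],[4,4.5,26],65],[[0,0,0],[5,2.5,26],65],[[0,0,0],[5,0,25],65],[[0,0,0],[5,0,24],65],[[0,0,0],[0,0,0],65],[[0,0,0],[0,0,0],65]]'|egrep 'time|pos|force: \[';python3 go.py 513.7 402.8 70 12 180 w g
```

```text
time: 31.7
position: [481.2, 398.8, 221.2]
wrist_force: [-0.5, 0.1, 1.0]
rot [-0.  -0.1 -0.2] |0.2|
trans after rot [-0.6  0.8 -0.3] before rot [-0.6  0.8 -0.3] n>= 0.0 TCP [481.6 399.7 221.6]
q [-15.  44. -41. 103.  54.  44.   9.] F [-0.5  0.1  1. ]
ik 0.0 [-14.  44. -41. 104.  54.  44.  10.]
```

```bash
python3 -m inch '[[[0,0,0],[-0.5,0.8,0],60],[[0,0,0],[0,0,0],40],[[0,0,0],[0,0,0],38],[[0,0,0],[0,0,0],36],[[0,0,0],[0,0,0],34],[[0,0,0],[0,0,0],34],[[0,0,0],[0,0,0],34]]' 20;python3 -m inch '[[[0,0,0],[-2,0,-10],34],[[0,0,0],[-6,0,-28],34],[[0,0,0],[-8,0,-38],34],[[0,0,0],[-8,0,-38],34],[[0,0,0],[0,0,0],34]]';python3 go.py -95 78 185 12 180 g
```

```text
time: 32.28
position: [482.6, 401.4, 224.3]
tool_rot: [179.8, 12.2, -174.7]
wrist_force: [-1.1, -2.0, 6.8]
gripper_width: 40.2
grip_force: 23.7
time: 32.7
position: [482.7, 403.0, 347.6]
tool_rot: [179.3, 12.6, -174.8]
wrist_force: [0.1, 1.9, 0.5]
gripper_width: 40.4
grip_force: 23.2
rot [ 0.6  0.6 -0.3] |0.9|
trans after rot [  65.1 -252.    -2.6] before rot [  63.9 -252.3   -6. ] n>= 6.2 TCP [442.9 145.9 336.6]
q [ -9.  36. -49.  99.  45.  54.  18.] F [0.1 1.9 0.5]
ik 0.0 [ 22.  20. -52. 122.  33.  38.  43.]
```

```bash
python3 -m inch '[[[0,0,0],[8,-24,0],34],[[0,0.3,0],[8,-32,0],34],[[0.2,0.3,0],[8,-32,0],34],[[0.2,0,0],[8,-32,0],34],[[0.2,0,0],[8,-32,0],34],[[0,0,0],[8,-32,0],34],[[0,0,0],[8,-32,0],34],[[0,0,0],[9,-32,0],34]]'|egrep 'time|pos|width';python3 -m inch '[[[0,0,0],[0,0,0],34],[[0,0,0],[0,0,0],34]]'|egrep 'pos|force: \[' ;python3 go.py -95 78 90 12 180 g
```

```text
time: 33.37
position: [440.8, 146.4, 326.7]
gripper_width: 40.4
position: [441.3, 145.6, 326.5]
wrist_force: [0.1, -0.6, -0.7]
rot [-0.6 -0.6 -0.5] |0.9|
trans after rot [16.   0.2 83.4] before rot [15.2  1.  83.5] n>= 2.0 TCP [442.9 145.9 241.6]
q [ 23.  23. -55. 122.  38.  40.  39.] F [ 0.1 -0.6 -0.7]
ik 0.0 [ 17.  32. -48. 125.  57.  33.  22.]
```

Now I'll lower to just above the worktop with a small orientation fix, then move forward to the mouth.

```bash
python3 -m inch '[[[-0.3,-0.3,-0.2],[5,0,28],34],[[-0.3,-0.3,-0.2],[5.5,0,28],34],[[0,0,0],[5.5,0,27],34],[[0,0,0],[0,0,0],34],[[0,0,0],[-9,0,2],34],[[0,0,0],[-9,0,2],34],[[0,0,0],[-6,0,1],34],[[0,0,0],[0,0,0],34]]'|egrep 'time|pos|force: \[';python3 go.py -68 78 72.7 12 180 g
```

```text
time: 34.2
position: [468.3, 150.8, 243.2]
wrist_force: [-0.7, 0.2, -1.5]
rot [0.2 0.1 0.1] |0.3|
trans after rot [ 2.7 -2.4 18.7] before rot [ 2.7 -2.5 18.7] n>= 0.5 TCP [469.8 148.5 224.3]
q [ 13.  32. -43. 122.  52.  32.  28.] F [-0.7  0.2 -1.5]
ik 0.0 [ 12.  34. -42. 122.  56.  31.  24.]
```

```bash
python3 -m inch '[[[0,0,0],[1.5,-1.2,8],34],[[0,0,0],[1,-1,6],34],[[0,0,0],[0.5,0,3],34],[[0,0,0],[0,0,0],34],[[0,0,0],[0,0,0],34]]'|egrep 'time|pos|force: \[';python3 go.py -68 78 72.7 12 180 g
```

```text
time: 34.62
position: [467.9, 147.9, 224.5]
wrist_force: [-0.5, -0.6, -0.3]
rot [0.2 0.  0.2] |0.2|
trans after rot [-1.8  0.5  0.6] before rot [-1.9  0.5  0.6] n>= 0.0 TCP [469.8 148.5 224.3]
q [ 12.  34. -41. 122.  55.  30.  25.] F [-0.5 -0.6 -0.3]
ik 0.0 [ 12.  33. -41. 123.  55.  30.  25.]
```

```bash
python3 -m inch '[[[0,0,0],[0,0.4,0.5],34],[[0,0,0],[0,0,0],60],[[0,0,0],[0,0,0],60],[[0,0,0],[0,0,0],60],[[0,0,0],[0,0,0],60],[[0,0,0],[0,0,0],60]]'|egrep 'pos|width|force';python3 -m inch '[[[0,0,0],[8,0,-1.7],60],[[0,0,0],[14,0,-3],60],[[0,0,0],[20,0,-4.3],60],[[0,0,0],[5,0,-1],30],[[0,0,0],[0,0,0],6],[[0,0,0],[0,0,0],6],[[0,0,0],[0,0,0],6],[[0,0,0],[0,0,0],6]]'|egrep 'time|force: \[|wid';python3 f.py;python3 go.py -106 78 35 12 180
```

```text
position: [467.6, 148.4, 224.1]
wrist_force: [-0.2, 0.5, -0.7]
gripper_width: 60.2
grip_force: 0.0
time: 35.78
wrist_force: [0.1, 0.3, 0.3]
gripper_width: 6.0
F tool [-0.2  0.3 -0.2] M tool [ 0.01  0.22 -0.02] lever z (mm) ~ None tip stand -113.4 78.5 55.0 rot [ 179.8   12.  -174.4] q [ 10.  30. -41. 128.  57.  27.  20.]
rot [0.2 0.  0.1] |0.2|
trans after rot [-3.2  0.1 21.1] before rot [-3.2 -0.  21.1] n>= 0.5 TCP [428.2 144.5 204.2]
q [ 10.  30. -41. 128.  57.  27.  20.] F [0.1 0.3 0.3]
ik 0.0 [  9.  33. -38. 128.  62.  26.  15.]
```

```bash
python3 -m inch '[[[0,0,0],[2,0,10],6],[[0,0,0],[2,-0.2,10],6],[[0,0,0],[0,0,0],6],[[0,0,0],[-3,0,0.7],6],[[0,0,0],[-3,0,0.7],6],[[0,0,0],[0,0,0],6]]'|egrep 'force: \[';python3 f.py;python3 -m inch '[[[0,-1,0],[1.45,0,0.6],6],[[0,-1,0],[1.45,0,0.6],6],[[0,-1,0],[1.45,0,0.6],6],[[0,-1,0],[1.45,0,0.6],6],[[0,-1,0],[1.5,0,0.5],6],[[0,-1,0],[1.5,0,0.5],6],[[0,-1,0],[1.5,0,0.5],6],[[0,-1,0],[1.5,0,0.5],6]]'|egrep 'time|force: \[';python3 f.py;python3 go.py -80 78 36 28 180
```

```text
wrist_force: [0.3, 1.1, -0.7]
F tool [-0.3  1.1  0.7] M tool [-0.01  0.23 -0.03] lever z (mm) ~ None tip stand -106.6 78.5 34.9 rot [ 179.8   12.1 -174.4] q [  8.  32. -37. 128.  61.  26.  16.]
time: 36.95
wrist_force: [0.1, -0.0, 0.2]
F tool [-0.1 -0.  -0.1] M tool [0.05 0.43 0.03] lever z (mm) ~ None tip stand -94.5 78.4 34.2 rot [ 179.9   20.1 -174.3] q [ -2.  30. -27. 132.  87.  19. -12.]
rot [ 0.2 -7.9  0.1] |7.9|
trans after rot [10.2  0.2  3.5] before rot [9.6 0.2 4.9] n>= 0.3 TCP [409.  142.7 188.7]
q [ -2.  30. -27. 132.  87.  19. -12.] F [ 0.1 -0.   0.2]
ik 0.0 [ -1.  32. -29. 135. 117.  26. -40.]
```

```bash
python3 -m inch '[[[0,-1,0],[1.25,0,0.55],6],[[0,-1,0],[1.25,0,0.55],6],[[0,-1,0],[1.25,0,0.5],6],[[0,-1,0],[1.25,0,0.5],6],[[0,-1,0],[1.3,0,0.45],6],[[0,-1,0],[1.3,0,0.45],6],[[0,-1,0],[1.3,0,0.4],6],[[0,-1,0],[1.3,0,0.4],6]]'|egrep 'time|force: \[';python3 f.py;for i in 1 2; do python3 -m inch '[[[0,-0.2,0],[-1.3,0,0.8],6],[[0,-0.2,0],[-1.3,0,0.8],6],[[0,-0.2,0],[-1.3,0,0.8],6],[[0,-0.2,0],[-1.3,0,0.8],6]]'|egrep 'force: \[';done;python3 f.py
```

```text
time: 37.62
wrist_force: [0.2, 0.3, -0.1]
F tool [-0.2  0.3  0.2] M tool [-0.06  0.67 -0.02] lever z (mm) ~ None tip stand -80.4 78.5 36.4 rot [ 179.8   28.1 -174.4] q [  2.  32. -32. 135. 115.  27. -38.]
wrist_force: [-3.4, -0.6, -1.5]
wrist_force: [-2.5, -0.5, -1.8]
F tool [ 3.1 -0.3  0.3] M tool [ 0.08  1.07 -0.01] lever z (mm) ~ 346 tip stand -64.0 78.4 37.7 rot [ 179.9   29.6 -174.4] q [  2.  33. -33. 134. 117.  28. -39.]
```

```bash
for i in 1 2 3; do python3 -m inch '[[[0,0,0],[-1.3,0,0.75],6],[[0,0,0],[-1.3,0,0.75],6],[[0,0,0],[-1.3,0,0.75],6]]'|egrep 'force: \[';done;python3 f.py;for i in 1 2; do python3 -m inch '[[[0,0,0],[-0.9,0,0.5],6]]'|egrep 'force: \[';done;python3 f.py
```

```text
wrist_force: [-0.4, -0.4, -1.1]
wrist_force: [-1.1, 0.6, -0.8]
wrist_force: [-0.9, -0.3, 0.7]
F tool [ 0.5 -0.2 -1.1] M tool [0.02 0.71 0.01] lever z (mm) ~ None tip stand -50.5 78.5 37.7 rot [ 179.9   29.6 -174.4] q [  2.  33. -31. 133. 116.  27. -37.]
wrist_force: [-1.3, 0.6, 0.7]
wrist_force: [-3.9, -0.5, 3.1]
F tool [ 1.9 -0.1 -4.6] M tool [0.1  1.   0.04] lever z (mm) ~ 537 tip stand -48.9 78.5 37.5 rot [ 179.9   29.6 -174.4] q [  2.  33. -31. 132. 116.  27. -37.]
```

```bash
python3 -m inch '[[[0,0,0],[9,0,-5],6],[[0,0,0],[13,0,-7],6],[[0,0,0],[-15,0,-26],6],[[0,0,0],[-15,0,-26],6],[[0,0,0],[-16,0,-27],6],[[0,0,0],[-16,0,-27],6],[[0,3,0],[0,-30,-10],6],[[0,3,0],[0,-30,-10],6]]'|egrep 'time|pos|force: \[';python3 -m inch '[[[0,3,0],[0,-35,-10],6],[[0,3,0],[0,-35,-10],6],[[0,3,0],[0,-35,-10],6],[[0,0,0],[0,-35,-10],6],[[0,0,0],[0,-35,-10],6],[[0,0,0],[0,0,0],6]]'|egrep 'time|pos|force: \['
python3 - <<'E'
from bench import arm
import cv2,numpy as np
p,d=arm.grab_frame("side");q,e=arm.grab_frame("wrist")
cv2.imwrite("pics/s9.png",np.vstack([np.hstack([cv2.resize(p[70:310,130:380,::-1],(400,384),interpolation=2),cv2.resize(q[:,:,::-1],(400,300))[:, :].copy() if 0 else cv2.copyMakeBorder(cv2.resize(q[:,:,::-1],(400,300)),0,84,0,0,0)])]))
E
```

```text
time: 39.87
position: [410.5, 109.7, 296.8]
wrist_force: [-0.5, -0.2, -0.4]
time: 40.37
position: [409.6, -23.9, 330.1]
wrist_force: [-0.2, 1.4, -0.3]
```

View pics/s9.png

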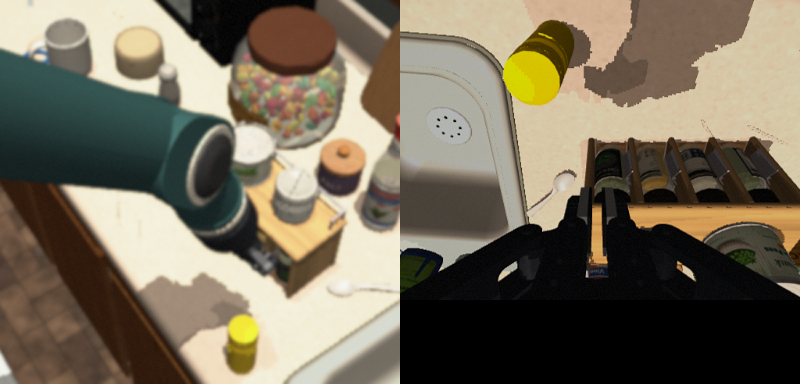

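The last view shows four upright jars in the mouths of the lanes (right half, from (610,170) to (750,165)), with the tin, canister and yellow jar in place. One numeric check of the jar fronts, then I hand in.

Run:
```python
from h import *
from bench import arm
c=arm.camera_params("wrist");p,d=arm.grab_frame("wrist")
P=cloud("",d,(c["mtx"],c["view"])).reshape(-1,3);P=P[d.ravel()>0]
a=np.radians(5.5);M=np.array([[np.cos(a),np.sin(a)],[-np.sin(a),np.cos(a)]])
L=(P[:,:2]-[577,80.5])@M.T
for l in(1,2,3,4):
    yc=130-52*l
    for lo,hi in((15,45),(45,75),(75,104)):
        m=(abs(L[:,1]-yc)<10)&(P[:,2]>lo)&(P[:,2]<hi)&(L[:,0]>-60)&(L[:,0]<0)
        print(l,lo,m.sum(),np.percentile(L[m,0],[5,20,50]).round(1) if m.sum()>5 else '')
```

```text
1 15 427 [-42.1 -41.5 -40.5]
1 45 559 [-42.1 -41.2 -40.3]
1 75 665 [-41.5 -40.9 -40.2]
2 15 424 [-42.3 -41.7 -41. ]
2 45 561 [-42.2 -41.5 -40.7]
2 75 664 [-41.5 -40.9 -40.1]
3 15 402 [-41.7 -41.3 -40.7]
3 45 518 [-41.8 -41.1 -40.5]
3 75 620 [-41.4 -40.8 -39.9]
4 15 387 [-42.  -41.6 -41. ]
4 45 523 [-42.  -41.4 -40.6]
4 75 258 [-40.9 -40.2 -39.1]
```

All four fronts are vertical and about 7–8 mm inside the mouths, so I'm handing in.

```bash
python3 -c "
from bench import arm
print(arm.get_state()['time'],arm.close_job())"
```

```text
the job is handed in; nothing more can be done
40.5167 None
```

I put spare2 in lane 3 and spare1 in lane 1; all four front jars stand upright about 7–8 mm inside the stand, handed in at 40.5 s — but before I got the tilt right, the gripper pressed lanes 2–4 with up to about 25 N, and lane 4 was taken as full by elimination.

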